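# Clear, unlatch and open a control box

### The job

The blue access panel of the grey control box has to be opened. First take the loose steel angle offcut off the panel and put it away on the stack on the wooden stand, nested squarely over the other angles with its ends flush; then turn both red cam fasteners fully to unlocked, and only then swing the panel up by its handle until it stands open, upright or past upright. Let go of everything and leave the other things on the bench as they are.

Things in the scene. Friction and masses are not known exactly. Their poses are not given: they have to be found in the camera images.
- control_box: Grey steel box, 160 (its x) x 210 (its y) x 75 mm high, fixed to the table, lying with its access panel on top; it is placed and turned differently each time. Origin: centre of its underside, on the table. Its x axis points from the front edge (handle and fasteners) to the rear edge (hinge). The panel's upper face is 79 mm above the origin.
- panel (a joint): Hinge angle of the blue-painted access panel (156 x 208 x 4 mm, 0.3 kg): 0 shut, 1.75 rad at its stop, 1.57 upright; the front edge goes up and over towards the rear. The hinge is stiff (0.32 N m) and the panel stays where it is left. While a fastener is locked its cam tongue holds the panel shut (about 0.015 rad of play); the tongue clears at about 1.15 rad.
- panel_hinge (a point): Middle of the hinge line of the panel, 78 mm behind the box's origin along the box's x and 75 mm up. The hinge axis is the box's y axis.
- panel_handle (a point): Middle of the grip bar of the panel's handle: a round dark bar, 12 mm thick and 52 mm long between its two posts' axes, parallel to the hinge line (box y), its axis 40 mm above the panel's face. With the panel shut it is 130 mm in front of the hinge line and 44 mm above it. It can be pinched from above across the bar, which turns freely enough in the fingers while the panel swings. Moves with the panel.
- latch_left (a joint): Turn of the left red quarter-turn fastener: 0 locked (wing pointing to the box's front edge, white mark at the front), 1.57 rad fully unlocked, at the stop (wing parallel to the front edge); grows counter-clockwise seen from above. Starts between 0 and 0.45. Friction 0.06 N m, no spring.
- latch_left_grip (a point): Point on the turning axis of the left fastener (at the box's +y side), 26 mm above the panel's face. The wing is 38 mm long, 12 mm thick, from 6 to 35 mm above the panel, on a round foot of 36 mm diameter and 6 mm height. At 0 the wing's length lies along the box's x; this point's x axis always lies along the wing. The axis is 46 mm in front of the box's centre and 75 mm to its left.
- latch_right (a joint): The same for the right red fastener (box's -y side): 0 locked, 1.57 rad fully unlocked, counter-clockwise seen from above; starts between 0 and 0.45.
- latch_right_grip (a point): Point on the turning axis of the right fastener, 26 mm above the panel's face, 46 mm in front of the box's centre and 75 mm to its right; its x axis lies along the wing. Same sizes as the left one.
- angle: Loose offcut of bright steel angle section, about 0.18 kg, lying on the panel like a roof, ridge up. 60 mm long along its y axis (the ridge), 57 mm wide across the legs, ridge 32 mm above its feet; legs 40 mm wide and 5 mm thick at 45 degrees. Origin: middle, at the level of its feet. It can be gripped from above across its two ends (60 mm apart, along its y), near the ridge.
- angle_stand: Wooden board 100 (its x) x 90 (its y) x 16 mm high, fixed to the table, placed and turned differently each time, carrying a fixed stack of two dark steel angles of the same section and length, ridge up along the board's y; the stack is oiled (friction 0.2), so an angle let go on it a few mm off centre slides home. Origin: centre of its underside.
- stack_seat (a point): Where the loose angle's origin lies when it is nested on the stack: on the stand's axis, 30 mm above the table; the ridge must then lie along the stand's y (either way round). The top ridge of the stack itself is 55 mm above the table, that of the nested angle 62 mm.
- glue_bottle: White glue bottle with orange nozzle, 47 x 64 x 186 mm, standing between box and stand. Leave standing. Behind it the ring of the magnifier lamp hangs over the rear half of the table, less than 0.6 m up: cross from box to stand on the near side, above the bottle. Origin: centre of its underside.
- black_cap_jar: Blue pigment jar with black cap, 51 mm diameter, 75 mm high, close to the stand. Leave alone. Origin: centre of its underside.
- brass_weight: Brass weight, 37 mm diameter, 47 mm high, close to the stand. Leave alone. Origin: centre of its underside.
- putty_tin: Round tin, 79 mm diameter, 42 mm high, close to the box's left rear. Leave alone. Origin: centre of its underside.
- eraser: Blue and white eraser, 23 x 52 x 13 mm, close to the stand's right end. Leave alone. Origin: centre of its underside.
Not all that is in view belongs to the job. What is shaped like the angle but green is not meant.

How it is judged:
On the way, in this order (a step that is already met when the one before it is completed fails the run):
1. the loose angle is nested on the stack and let go, with the panel still shut (x of angle in the frame of stack_seat between -0.0035 and 0.0035 m and y of angle in the frame of stack_seat between -0.008 and 0.008 m and z of angle in the frame of stack_seat between -0.0035 and 0.0035 m and angle between the y axis of angle and the y axis of angle_stand, either way round below 0.1 rad and angle between the z axis of angle and the z axis of angle_stand, either way round below 0.1 rad and contact force between angle and the fingers below 0.1 N and linear speed of angle below 0.02 m/s and value of joint panel below 0.05 rad), for 0.2 s.
2. both fasteners are turned to unlocked with the panel still shut (value of joint each of latch_left, latch_right above 1.3 rad and value of joint panel below 0.05 rad), for 0.1 s.
3. the panel is swung up to upright or beyond (value of joint panel above 1.45 rad), for 0.1 s.
At the end, for the whole second after the job is handed in: The loose angle rests nested on the stack (within 3.5 mm across and in height, 8 mm along the ridge, 0.1 rad), both fasteners stand beyond 1.3 rad, the panel stands open beyond 1.45 rad and at rest, and nothing is held (x of angle in the frame of stack_seat between -0.0035 and 0.0035 m and y of angle in the frame of stack_seat between -0.008 and 0.008 m and z of angle in the frame of stack_seat between -0.0035 and 0.0035 m and angle between the y axis of angle and the y axis of angle_stand, either way round below 0.1 rad and angle between the z axis of angle and the z axis of angle_stand, either way round below 0.1 rad and contact force between angle and the fingers below 0.1 N and linear speed of angle below 0.02 m/s and value of joint each of latch_left, latch_right above 1.3 rad and value of joint panel above 1.45 rad and velocity of joint panel between -0.1 and 0.1 rad/s); the robot touches nothing.
It fails at once if a bystander (glue bottle, jar, weight, tin, eraser) is shifted by more than 25 mm or knocked over (distance of any of glue_bottle, black_cap_jar, brass_weight, putty_tin, eraser from where it was at the start of the episode above 0.025 m or angle between any of glue_bottle, black_cap_jar, brass_weight, putty_tin, eraser's own z axis and vertical above 0.4 rad).
It fails at once if the angle is dropped to the table (height (world z) of angle below 0.015 m).
It also fails if it takes over 72 s, if anything falls off the work surface, if the arm or the gripper's body presses on something with over 40 N, if the wrist force passes 120 N, or if a joint passes its speed limit or range.

### The arm

A 6-joint arm with a two-finger parallel gripper is mounted at the origin on a cart in front of the work surface, level with it; the furniture and walls round the work are solid. World frame = base frame: x ahead of the robot, y to its left, z up, the work surface at z = 0. Lengths are in m, angles in rad, forces in N, time in s.
With the tool pointing down it reaches from about 0.325 to 0.85 m from the base axis. Payload 4.4 kg.
Tool frame: the origin (TCP) lies on the centre line of the jaws, within the pads' length; the fingertips stand r.tcp_to_tips ahead of it and the grasp point (between the pads) lies 8 mm behind it (r.tcp_to_tips is the distance from the TCP to the fingertips, in m); z points along the fingers, y is the direction in which the jaws open and shut (so a half turn about z gives the same grasp; the last joint's range is limited). The gripper opens to 94 mm and grips with 3 to 60 N. Pads are 16 mm wide; open, the fingers measure 119 mm over their backs; the gripper's body (75 mm by 177 mm) begins 78 mm behind the grasp point.
Start: joints at [-1.276, 0.207, 1.542, -0, 1.393, -0.15], TCP at [0.248, -0.519, 0.216] pointing down, gripper open.
Joint ranges: [-2.73, 2.73], [-0.86, 2.22], [0.23, 2.46], [-1.11, 4.25], [0.08, 2.63], [-2.82, 2.82]. Speed limits (rad/s): [2.79, 2.79, 3.14, 3.14, 3.14, 3.14].

### API

Orientations are given as a rotation vector (axis times angle).
In Python, from station import r gives the robot as it stands.
- The arm moves only by the tool send_rows, never from a script. Its argument "commands" is a list of rows, each an object with "delta_pos": the shift along the tool's x, y, z in cm, a list of three; "roll": the turn about the tool's z in degrees; "fingers": the opening, from 0 (shut) to 1 (fully open). A call has 1 to 8 rows; each row shifts and turns the pose as measured when the row begins, along the tool's axes as they then stand; what a row does not reach is not made up. A row lasts 1/12 s, in which the tool goes at most 41.7 mm and 7.16 degrees, less where a joint would pass 70% of its speed; a pose out of reach is approached as far as the arm can. A call with a gripper value outside its range is refused whole. The fingers move at their own pace and stop on an object; the grip force is fixed at half the most. Time passes only in rows, so rows that do not move let the fingers close. It gives the time, the measured TCP pose, the force and the opening at its end, in the units of the state.
- r.state(): the state, without advancing time (a new reading comes with each control period).
- r.camera(name): name is "scene" or "top" or "wrist"; returns a dict with "frame" (480x640x3 uint8, red, green, blue), "fx", "fy", "cx", "cy" (pixels), "cam_to_world" (4x4, takes a point from camera to world coordinates). Camera axes: x right, y up, looking along -z (the intrinsics and any distortion apply to the point x, -y, -z); pixel columns grow to the right and rows downward; lengths in m; the calibration is good to about 2 mm. A picture is of the moment at which its call begins. There is no depth.
- r.close_job(): hands the job in, once; it reports no verdict.
Trained networks look in a picture, given as the dict that the camera call returned (one of the last four; its "shot" number tells which), for a name from the list of things; names that differ only in an ending like _2 or _b are one class to them, and where a whole thing is asked for, a point or a joint stands for the part that bears it (a point fixed in the world has none). Each returns a list of dicts, best first, with "score" (0 to 1); they miss things now and then, are a little off and sometimes report something else, mostly with a low value. They report only what shows in the picture. A call takes as long as a camera call. They do not tell look-alikes from the thing itself.
- r.masks_of(picture, name): "mask" (480x640 bool, what is visible of it) and "extent" ([centre column, centre row, width, height] in pixels, round what is visible of it).
- r.landmark_of(picture, name): "uv" ([column, row] in pixels: a listed point, or the origin of a listed thing).
The state is a dict: "time": time; "joints": joint angles; "joint_velocities": joint speeds; "joint_efforts": joint torques, N m; "tcp_pos": TCP position; "tool_rot": TCP orientation; "contact_force": force on the tool from outside, world axes, zero at the start; "moment": the same for the moment, N m; "opening": finger opening in m.
Only numpy, scipy, OpenCV 4.12 (cv2) and the standard library are available. Lean on these libraries where they do the work, as an engineer would, in place of code of your own. Each camera call takes 0.05 s, during which the arm holds its last target.

## Working session

There is one attempt and no reset: what is moved stays moved. The work goes in short steps, Python scripts to look and compute and a tool call to move; the robot and the scene stay as the last step left them, time stands still between calls to the robot, and variables do not carry over. Pictures are saved under pics/ and viewed, and the job is handed in when it is done.

Besides the shell and the picture viewer there is one more tool, called after "Emit:" as name([rows], argument=value, ...), one row to a line, values as JSON. send_rows: Moves the arm, as the interface text tells. Its arguments: {"type":"object","properties":{"commands":{"type":"array","items":{"type":"object","properties":{"delta_pos":{"type":"array","items":{"type":"number"}},"roll":{"type":"number"},"fingers":{"type":"number"}}}}},"required":["commands"]}

```bash
ls; mkdir -p pics
cat > h.py <<'E'
import numpy as np, cv2
from station import r
def save(p,name): cv2.imwrite('pics/'+name+'.png',cv2.cvtColor(p['frame'],cv2.COLOR_RGB2BGR))
def ray(p,uv):
    M=np.array(p['cam_to_world']); d=np.array([(uv[0]-p['cx'])/p['fx'],-(uv[1]-p['cy'])/p['fy'],-1.])
    return M[:3,3],M[:3,:3]@d
def onz(p,uv,z):
    o,d=ray(p,uv); return o+d*(z-o[2])/d[2]
def proj(p,X):
    M=np.array(p['cam_to_world']); c=M[:3,:3].T@(np.array(X)-M[:3,3])
    return np.array([p['cx']+p['fx']*c[0]/-c[2],p['cy']+p['fy']*c[1]/c[2]])
E
python3 - <<'E'
from h import *
print(r.state(), r.tcp_to_tips)
for n in['scene','top','wrist']:
    p=r.camera(n); save(p,n+'0'); print(n,p.keys(),p['fx'],p['fy'],p['cx'],p['cy'],np.round(p['cam_to_world'],3).tolist())
    if n!='wrist':
        for k in['control_box','panel_hinge','panel_handle','latch_left_grip','latch_right_grip','angle','angle_stand','stack_seat','glue_bottle','black_cap_jar','brass_weight','putty_tin','eraser']:
            print(k,[(np.round(a['uv']).tolist(),round(a['score'],2)) for a in r.landmark_of(p,k)][:3])
E
```

```text
pics
{'time': 0.0, 'joints': array([-1.27551157e+00,  2.07439077e-01,  1.54293380e+00, -4.12515563e-05,
        1.39346083e+00, -1.50506756e-01]), 'joint_velocities': array([-2.16261597e-06, -1.24036515e-05,  8.25428349e-04, -8.56044619e-04,
        4.50106444e-04,  1.34438999e-03]), 'joint_efforts': array([-5.55130118e-04, -3.70876586e+01, -2.81418979e+01,  6.97878515e-02,
        3.60289821e-02, -1.77143952e-04]), 'tcp_pos': array([ 0.24767176, -0.51807362,  0.21528949]), 'tool_rot': array([-3.06169452e+00, -6.93981463e-01,  3.17980209e-04]), 'contact_force': array([-0.76610437,  0.01679874,  0.42018003]), 'moment': array([-0.00583641, -0.01686655, -0.01802431]), 'opening': 0.09412941847676141} 0.011
scene dict_keys(['frame', 'fx', 'fy', 'cx', 'cy', 'cam_to_world', 'shot']) 480.35942880333874 480.35942880333874 324.4321600191138 243.22386195975108 [[0.901, 0.225, -0.37, 0.094], [-0.433, 0.48, -0.763, -0.888], [0.006, 0.848, 0.53, 0.726], [0.0, 0.0, 0.0, 1.0]]
control_box []
panel_hinge []
panel_handle []
latch_left_grip []
latch_right_grip []
angle []
angle_stand [([355.0, 370.0], 
[... 644 characters left out ...]
8.0], 0.42)]
angle [([172.0, 251.0], 0.95), ([150.0, 206.0], 0.69), ([213.0, 252.0], 0.67)]
angle_stand [([441.0, 285.0], 0.58)]
stack_seat [([442.0, 281.0], 0.8)]
glue_bottle [([359.0, 285.0], 0.67)]
black_cap_jar [([426.0, 249.0], 0.64), ([455.0, 310.0], 0.43)]
brass_weight [([455.0, 311.0], 0.62)]
putty_tin [([210.0, 194.0], 0.85), ([252.0, 253.0], 0.7)]
eraser [([478.0, 263.0], 0.53), ([272.0, 274.0], 0.51), ([424.0, 250.0], 0.36)]
wrist dict_keys(['frame', 'fx', 'fy', 'cx', 'cy', 'cam_to_world', 'shot']) 349.7685847320112 349.7685847320112 314.5042243077099 237.63544011072932 [[0.431, 0.87, 0.24, 0.318], [-0.902, 0.416, 0.114, -0.486], [-0.0, -0.266, 0.964, 0.384], [0.0, 0.0, 0.0, 1.0]]
```

View pics/scene0.png

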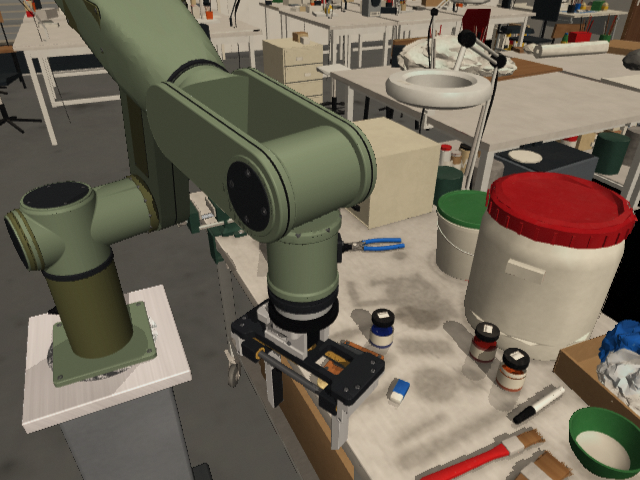

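View pics/top0.png

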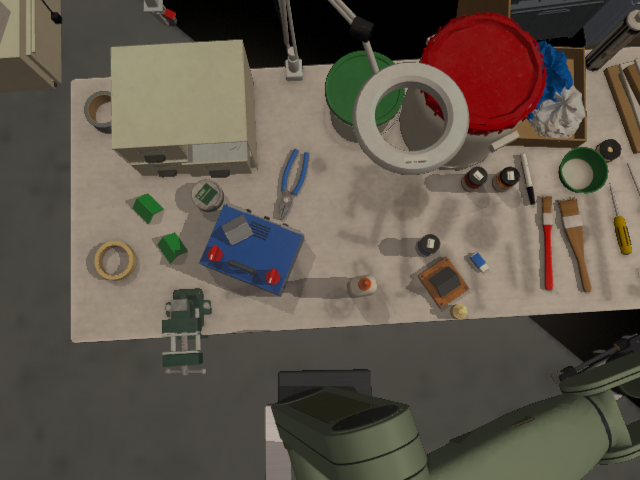

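View pics/wrist0.png

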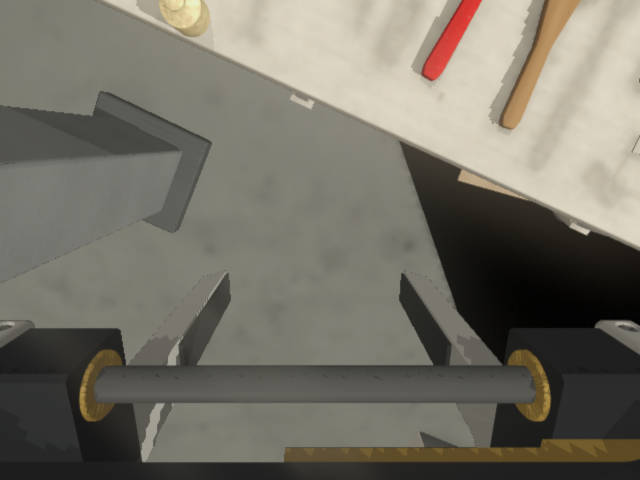

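Run:
```python
import cv2
a=cv2.imread('pics/top0.png')[170:330,120:320]
cv2.imwrite('pics/top0c.png',cv2.resize(a,None,fx=3.7,fy=3.7,interpolation=cv2.INTER_CUBIC))
```

```text
(no output)
```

View pics/top0c.png

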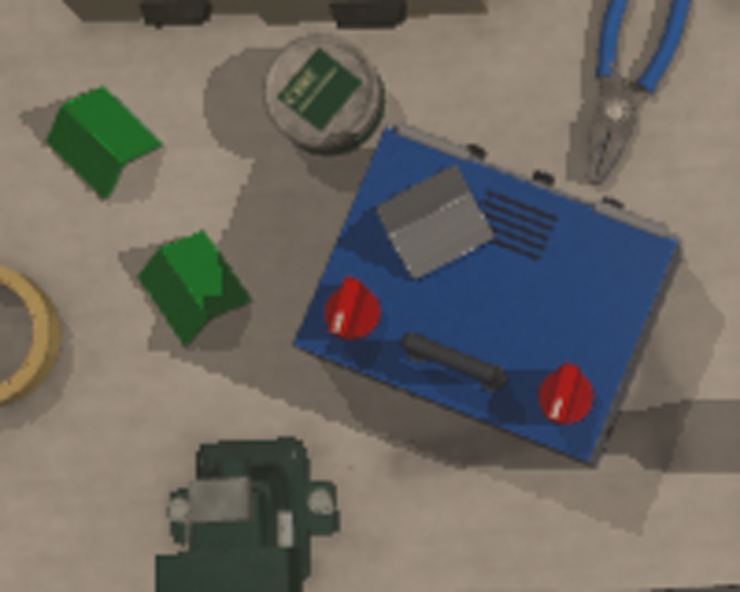

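Candidates for the angle in the top image: green angles at (148,207) and (172,247), both look-alikes, and the bright grey one on the blue panel at (238,230). The crop shows the grey one lying ridge-up on the panel behind the left fastener, so I choose that. Next I fit coarse poses.

```bash
cat >> h.py <<'E'
from scipy.optimize import least_squares
from scipy.spatial.transform import Rotation as R
def box_pts(b,local):
    c,s=np.cos(b[2]),np.sin(b[2]); l=np.atleast_2d(local)
    return np.c_[b[0]+c*l[:,0]-s*l[:,1], b[1]+s*l[:,0]+c*l[:,1], l[:,2]]
E
python3 - <<'E'
from h import *
p=r.camera('top')
g=lambda c:(c[0]/3.7+120,c[1]/3.7+170)
cs=[(388,130),(680,240),(590,465),(297,345)]
L=np.array([[.078,.104,.079],[.078,-.104,.079],[-.078,-.104,.079],[-.078,.104,.079]])
P=np.array([onz(p,g(c),.079) for c in cs]);print(P.round(3))
f=lambda b:(box_pts(b,L)-P)[:,:2].ravel()
s=least_squares(f,[.45,.15,0]);print('box',s.x,s.fun.round(4))
for n,l in dict(handle=[-.052,0,.119],ll=[-.046,.075,.105],lr=[-.046,-.075,.105]).items(): print(n,box_pts(s.x,l).round(3),proj(p,box_pts(s.x,l)[0]).round())
for c in [(392,233),(480,198)]: print('ridge',onz(p,g(c),.111).round(3))
for n,uv,z in [('stand',(442,281),.06),('bottle',(363,284),.18),('jar',(429,243),.075),('weight',(460,311),.047),('eraser',(479,262),.013),('tin',(208,194),.042)]: print(n,onz(p,uv,z).round(3))
E
```

```text
[[0.64  0.245 0.079]
 [0.563 0.053 0.079]
 [0.416 0.114 0.079]
 [0.498 0.304 0.079]]
box [ 0.52943267  0.17930545 -0.39527467] [ 0.0012  0.     -0.0012 -0.0002  0.0009 -0.0009 -0.0009  0.001 ]
handle [[0.481 0.199 0.119]] [242. 268.]
ll [[0.516 0.266 0.105]] [214. 254.]
lr [[0.458 0.128 0.105]] [273. 277.]
ridge [0.566 0.237 0.111]
ridge [0.587 0.181 0.111]
stand [ 0.445 -0.28   0.06 ]
bottle [ 0.433 -0.077  0.18 ]
jar [ 0.537 -0.25   0.075]
weight [ 0.372 -0.324  0.047]
eraser [ 0.495 -0.387  0.013]
tin [0.678 0.294 0.042]
```

```bash
cat >> h.py <<'E'
def heading():
    return np.degrees(np.arctan2(*R.from_rotvec(r.state()['tool_rot']).as_matrix()[[1,0],0]))
def plan(target,head=None):
    s=r.state(); M=R.from_rotvec(s['tool_rot']).as_matrix(); d=M.T@(np.array(target)-s['tcp_pos'])*100
    print('t',round(s['time'],2),'tcp',s['tcp_pos'].round(4),'head',round(heading(),2),'tilt',np.degrees(np.arccos(-M[2,2])).round(2),'F',s['contact_force'].round(1),'open',round(s['opening'],4))
    print('delta cm tool',d.round(2),'rows',round(np.linalg.norm(d)/4.1,1), 'roll', None if head is None else round((heading()-head+180)%360-180,2))
E
python3 - <<'E'
from h import *
a=r.camera('top');b=r.camera('scene')
o1,d1=ray(a,(412,118));o2,d2=ray(b,(438,88))
A=np.c_[d1,-d2];t=np.linalg.lstsq(A,o2-o1,rcond=None)[0]
print(o1+d1*t[0],o2+d2*t[1])
for uv in [(412,175),(355,118)]: print(onz(a,uv,.5))
plan([.40,-.28,.30],25.6)
E
```

```text
[ 0.69355345 -0.14281959  0.49463585] [ 0.69278956 -0.14232635  0.49424866]
[ 0.59154262 -0.13736304  0.5       ]
[ 0.69354044 -0.04457494  0.5       ]
t 1.6 tcp [ 0.2479 -0.5188  0.2164] head 25.54 tilt 0.0 F [-0.6  1.2  0.7] open 0.0944
delta cm tool [ 24.02 -14.99  -8.36] rows 7.2 roll -0.06
```

Emit:
send_rows([
  {"delta_pos":[3,-1.9,-1.2],"roll":0,"fingers":1},
  {"delta_pos":[3,-1.9,-1.2],"roll":0,"fingers":1},
  {"delta_pos":[3,-1.9,-1.2],"roll":0,"fingers":1},
  {"delta_pos":[3,-1.9,-1.2],"roll":0,"fingers":1},
  {"delta_pos":[3,-1.9,-1.2],"roll":0,"fingers":1},
  {"delta_pos":[3,-1.9,-1.2],"roll":0,"fingers":1},
  {"delta_pos":[3,-1.9,-1.2],"roll":0,"fingers":1},
  {"delta_pos":[3,-1.9,0],"roll":0,"fingers":1},
])

```text
time: 2.27
tcp_pos: [0.4014, -0.2748, 0.3026]
tool_rot: [-3.068, -0.671, -0.001]
contact_force: [0.9, -0.8, 0.4]
opening: 0.0939
```

Run:
```python
from h import *
p=r.camera('wrist'); save(p,'w1')
for k in ['stack_seat','angle_stand']:
  for a in r.landmark_of(p,k)[:2]: print(k,np.round(a['uv'],1),round(a['score'],2), onz(p,a['uv'],.03 if k[0]=='s' else 0).round(4))
plan([.40,-.28,.30],25.6)
print(proj(p,[.445,-.28,.06]))
```

```text
stack_seat [344.4 177.5] 0.69 [ 0.448  -0.2941  0.03  ]
angle_stand [341.9 173.7] 0.58 [ 0.4495 -0.2925  0.    ]
t 2.42 tcp [ 0.4009 -0.2735  0.3001] head 25.0 tilt 0.28 F [-0.6 -0.2  0. ] open 0.0944
delta cm tool [-0.36  0.55  0.01] rows 0.2 roll -0.6
[334.38885716 177.33092103]
```

View pics/w1.png

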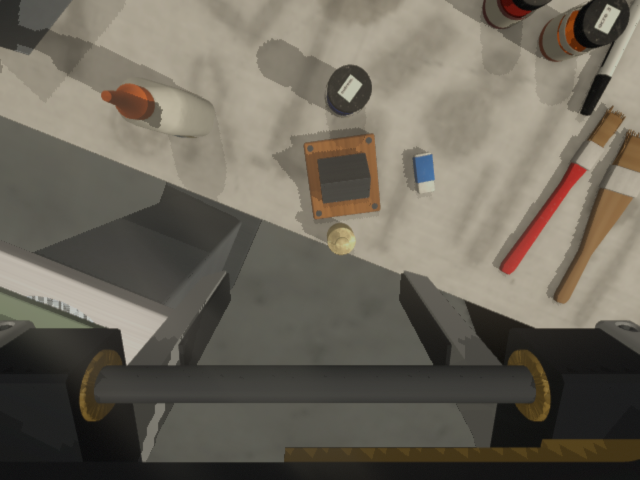

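Run:
```python
import cv2
a=cv2.imread('pics/w1.png')[120:235,285:400]
cv2.imwrite('pics/w1c.png',cv2.resize(a,None,fx=5,fy=5,interpolation=cv2.INTER_CUBIC))
```

```text
(no output)
```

View pics/w1c.png

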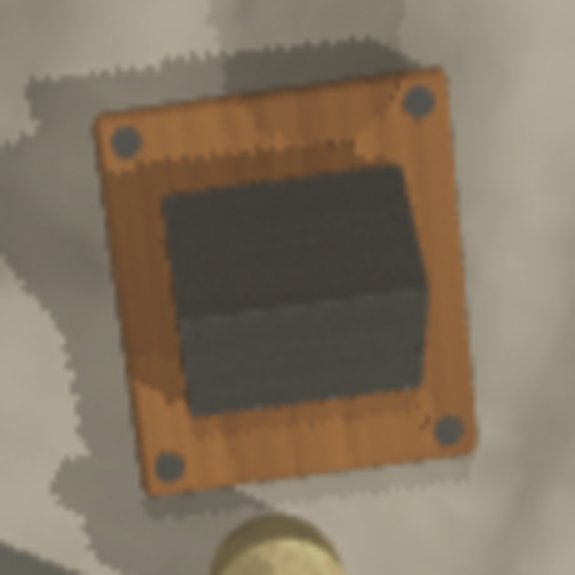

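Run:
```python
from h import *
p=r.camera('wrist')
g=lambda c:(c[0]/5+285-.5,c[1]/5+120-.5)
P=np.array([onz(p,g(c),.016) for c in [(97,116),(443,70),(474,451),(146,492)]])
L=np.array([[.05,.045,.016],[.05,-.045,.016],[-.05,-.045,.016],[-.05,.045,.016]])
s=least_squares(lambda b:(box_pts(b,L)-P)[:,:2].ravel(),[.445,-.28,.3]);print('stand',s.x,s.fun.round(4))
a,b=[onz(p,g(c),.055) for c in[(180,318),(427,290)]]
print(a,b,(a+b)/2,np.linalg.norm(a-b),np.degrees(np.arctan2(*(a-b)[[1,0]]))-90, np.degrees(s.x[2]))
plan([.42,-.02,.33],21)
```

```text
stand [ 0.4456009  -0.29066875  0.5639847 ] [ 0.0005  0.0025  0.0025 -0.0006 -0.0006 -0.0024 -0.0024  0.0005]
[ 0.43066219 -0.26618084  0.055     ] [ 0.46092584 -0.31562208  0.055     ] [ 0.44579402 -0.29090146  0.055     ] 0.057968318113203084 31.47136637811755 32.31394302338701
t 2.47 tcp [ 0.4    -0.2747  0.2996] head 24.86 tilt 0.33 F [-0.6 -0.3  0.6] open 0.094
delta cm tool [ 12.51 -22.29  -2.95] rows 6.3 roll 3.86
```

Emit:
send_rows([
  {"delta_pos":[1.8,-3.4,-0.4],"roll":0,"fingers":1},
  {"delta_pos":[1.8,-3.4,-0.4],"roll":0,"fingers":1},
  {"delta_pos":[1.8,-3.4,-0.4],"roll":0,"fingers":1},
  {"delta_pos":[1.8,-3.4,-0.4],"roll":0,"fingers":1},
  {"delta_pos":[1.8,-3.4,-0.4],"roll":0,"fingers":1},
  {"delta_pos":[1.8,-3.4,0],"roll":0,"fingers":1},
  {"delta_pos":[1.8,-3.4,0],"roll":0,"fingers":1},
  {"delta_pos":[1.8,-3.4,0],"roll":0,"fingers":1},
])

```text
time: 3.13
tcp_pos: [0.4172, 0.0254, 0.3167]
tool_rot: [-3.077, -0.619, 0.017]
contact_force: [1.1, -0.2, -0.2]
opening: 0.0942
```

Run:
```python
from h import *
plan([.53,.19,.30],20.6)
```

```text
t 3.13 tcp [0.4172 0.0254 0.3167] head 22.75 tilt 0.64 F [ 1.1 -0.2 -0.2] open 0.0942
delta cm tool [ 16.79 -10.81   1.56] rows 4.9 roll 2.15
```

Emit:
send_rows([
  {"delta_pos":[2.8,-1.8,0.2],"roll":0.3,"fingers":1},
  {"delta_pos":[2.8,-1.8,0.2],"roll":0.3,"fingers":1},
  {"delta_pos":[2.8,-1.8,0.2],"roll":0.3,"fingers":1},
  {"delta_pos":[2.8,-1.8,0.2],"roll":0.3,"fingers":1},
  {"delta_pos":[2.8,-1.8,0.2],"roll":0.3,"fingers":1},
  {"delta_pos":[2.8,-1.8,0.2],"roll":0.3,"fingers":1},
  {"delta_pos":[0,0,0],"roll":0.3,"fingers":1},
])

```text
time: 3.72
tcp_pos: [0.5391, 0.1902, 0.2987]
tool_rot: [-3.094, -0.543, 0.022]
contact_force: [-0.5, -0.3, -0.2]
opening: 0.0939
```

Run:
```python
from h import *
p=r.camera('wrist'); save(p,'w2')
for k in ['angle','latch_left_grip','latch_right_grip','panel_handle']:
  for a in r.landmark_of(p,k)[:2]: print(k,np.round(a['uv'],1),round(a['score'],2), onz(p,a['uv'],dict(a=.079,l=.105,p=.119)[k[0]]).round(4))
plan([.577,.209,.30],20.6)
```

```text
angle [306.6 170.4] 0.91 [0.5774 0.2137 0.079 ]
angle [137.3  30. ] 0.67 [0.6488 0.4154 0.079 ]
latch_left_grip [238.9 209.6] 0.88 [0.5176 0.2671 0.105 ]
latch_right_grip [342.6 293.9] 0.62 [0.4647 0.1301 0.105 ]
panel_handle [286.9 262.2] 0.87 [0.4845 0.2017 0.119 ]
t 3.97 tcp [0.5366 0.1865 0.3016] head 19.75 tilt 0.71 F [0.1 0.6 0.5] open 0.094
delta cm tool [ 4.57 -0.75  0.1 ] rows 1.1 roll -0.85
```

View pics/w2.png

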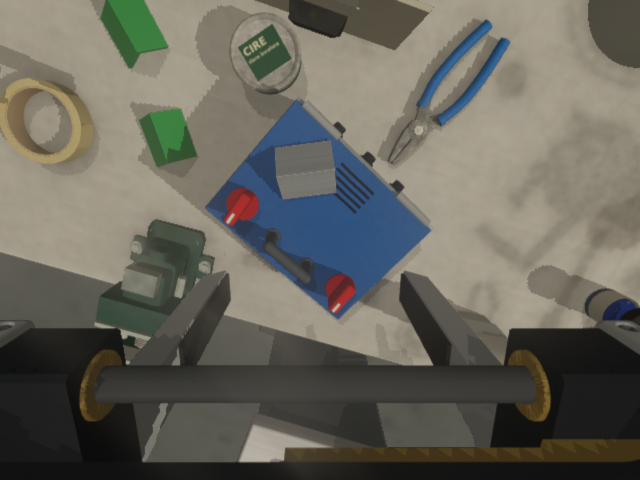

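Run:
```python
import cv2
a=cv2.imread('pics/w2.png')[95:325,195:440]
cv2.imwrite('pics/w2c.png',cv2.resize(a,None,fx=3,fy=2.5*1.2/1.0,interpolation=cv2.INTER_CUBIC)[:600])
a=cv2.imread('pics/w2.png')[125:210,260:350]
cv2.imwrite('pics/w2d.png',cv2.resize(a,None,fx=7,fy=7,interpolation=cv2.INTER_CUBIC))
```

```text
(no output)
```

View pics/w2c.png

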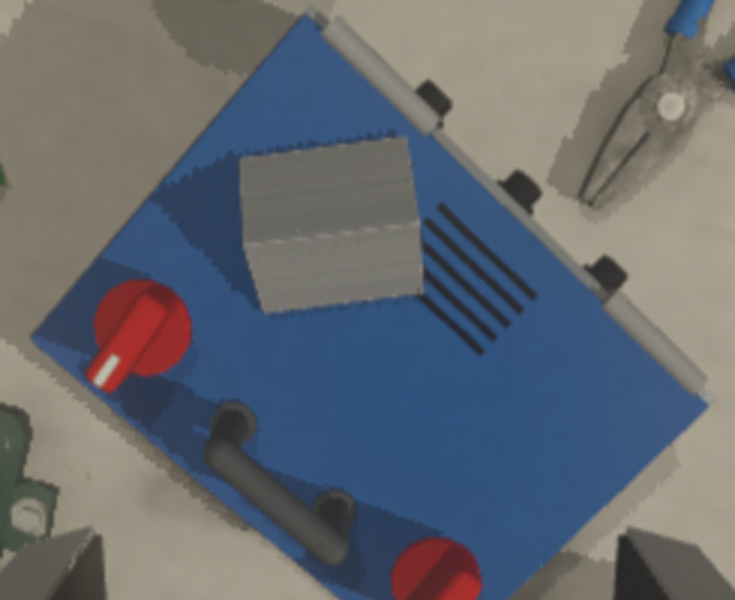

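View pics/w2d.png

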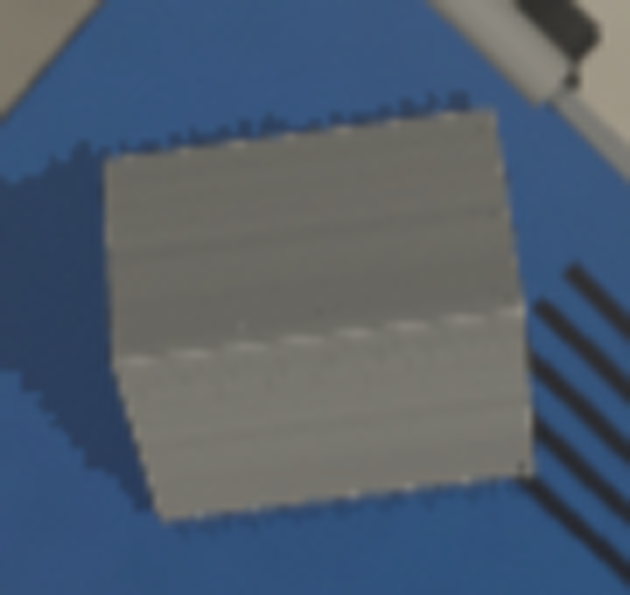

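Run:
```python
from h import *
p=r.camera('wrist')
g=lambda c:(c[0]/7+260-.43,c[1]/7+125-.43)
pts=[(115,360),(523,308),(105,157),(495,110),(533,477),(163,522)]
# local angle coords: y along ridge (pointing to image left), x up in image
L=np.array([[0,.03,.111],[0,-.03,.111],[.0283,.03,.0825],[.0283,-.03,.0825],[-.0283,-.03,.0825],[-.0283,.03,.0825]])
uv=np.array([g(c) for c in pts])
s=least_squares(lambda b:np.array([proj(p,x) for x in box_pts(b,L)]).ravel()-uv.ravel(),[.577,.21,.4])
print('angle',s.x,np.degrees(s.x[2]),s.fun.round(1))
# box from wrist crop
g=lambda c:(c[0]/3+195-.33,c[1]/3+95-.33)
Lb=np.array([[.078,.104,.079],[.078,-.104,.079],[-.078,.104,.079]])
Pb=np.array([onz(p,g(c),.079) for c in[(306,12),(708,403),(35,337)]])
b=least_squares(lambda b:(box_pts(b,Lb)-Pb)[:,:2].ravel(),[.53,.18,-.4]);print('box',b.x,b.fun.round(4))
# wing dirs, top at z .114, relative axis
for nm,uvs in dict(left=[(155,295),(100,380)]).items():
    a,c=[onz(p,g(u),.114) for u in uvs]; print(nm,a,c,np.degrees(np.arctan2(*(c-a)[[1,0]])))
plan([s.x[0],s.x[1],.30],np.degrees(s.x[2]))
```

```text
angle [0.57539312 0.2105596  0.46739006] 26.779477588724756 [-0.3  0.4  0.4  0.5 -0.1 -0.1  0.1 -0.5  0.3 -0.2 -0.5 -0.1]
box [ 0.52921071  0.1780314  -0.39756948] [ 0.0005  0.      0.0002 -0.0015 -0.0008  0.0015]
left [0.53630336 0.26004684 0.114     ] [0.50148794 0.26949936 0.114     ] 164.81013906467481
t 4.02 tcp [0.5365 0.1867 0.302 ] head 19.75 tilt 0.67 F [-0.3  0.4 -0.5] open 0.094
delta cm tool [ 4.47 -0.94  0.14] rows 1.1 roll -7.03
```

Emit:
send_rows([
  {"delta_pos":[2.2,-0.5,2],"roll":0,"fingers":1},
  {"delta_pos":[2.2,-0.4,2],"roll":0,"fingers":1},
  {"delta_pos":[0,0,3],"roll":-3.5,"fingers":1},
  {"delta_pos":[0,0,3],"roll":-3.5,"fingers":1},
  {"delta_pos":[0,0,1],"roll":0,"fingers":1},
  {"delta_pos":[0,0,0],"roll":0,"fingers":1},
])

```text
time: 4.52
tcp_pos: [0.5781, 0.2035, 0.1976]
tool_rot: [3.056, 0.717, 0.008]
contact_force: [-1.1, -0.2, -0.7]
opening: 0.0939
```

Run:
```python
from h import *
plan([.5755,.2105,.109],26.8)
p=r.camera('wrist'); save(p,'w3')
b=[.5755,.2105,.4674]
print([proj(p,x).round().tolist() for x in box_pts(b,[[0,.03,.111],[0,-.03,.111]])])
```

```text
t 4.52 tcp [0.5781 0.2035 0.1976] head 26.41 tilt 0.33 F [-1.1 -0.2 -0.7] open 0.0939
delta cm tool [ 0.04 -0.77  8.86] rows 2.2 roll -0.39
[[265.0, 247.0], [344.0, 247.0]]
```

View pics/w3.png

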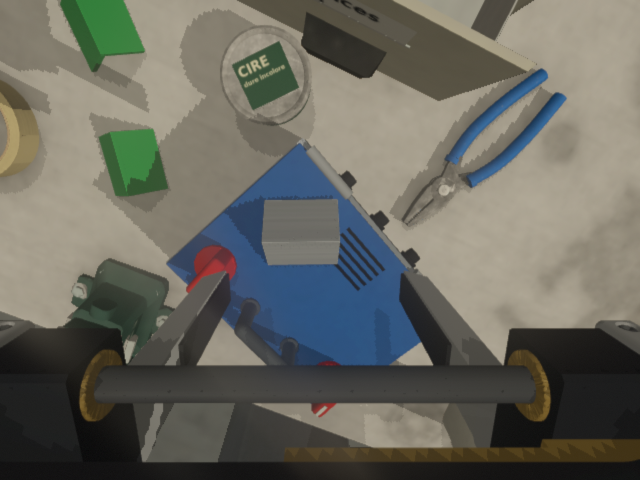

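Run:
```python
from h import *
plan([.5755,.2105,.109],26.8)
p=r.camera('wrist'); save(p,'w4')
np.save('w4.npy',dict(p),allow_pickle=True)
b=[.5755,.2105,.4674]
print([proj(p,x).round(1).tolist() for x in box_pts(b,[[0,.03,.111],[0,-.03,.111]])])
a=cv2.imread('pics/w4.png')[190:280,250:355]
cv2.imwrite('pics/w4c.png',cv2.resize(a,None,fx=6,fy=6,interpolation=cv2.INTER_CUBIC))
```

```text
t 4.57 tcp [0.5783 0.2035 0.1985] head 26.42 tilt 0.37 F [-0.3  1.1 -0.5] open 0.0939
delta cm tool [ 0.02 -0.79  8.95] rows 2.2 roll -0.38
[[264.6, 247.1], [343.4, 246.5]]
```

View pics/w4c.png

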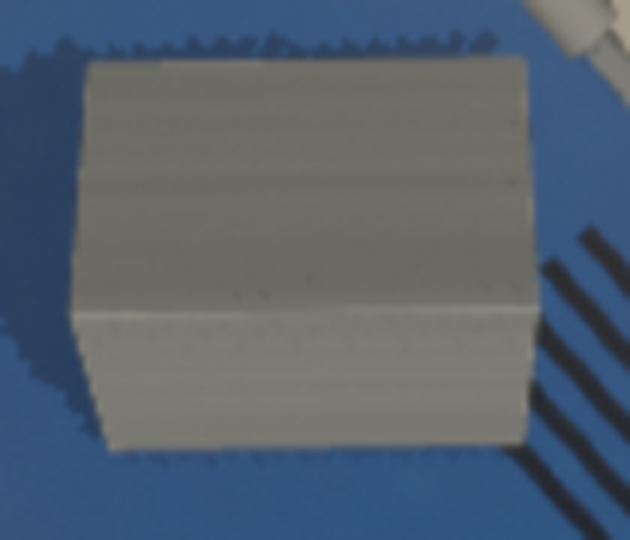

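Run:
```python
from h import *
p=np.load('w4.npy',allow_pickle=True).item()
g=lambda c:(c[0]/6+250-.42,c[1]/6+190-.42)
pts=[(72,315),(540,307),(88,65),(524,58),(524,443),(110,450)]
L=np.array([[0,.03,.111],[0,-.03,.111],[.0283,.03,.0825],[.0283,-.03,.0825],[-.0283,-.03,.0825],[-.0283,.03,.0825]])
uv=np.array([g(c) for c in pts])
for free in (3,4):
  s=least_squares(lambda b:np.array([proj(p,x+[0,0,b[3] if free==4 else 0]) for x in box_pts(b,L)]).ravel()-uv.ravel(),[.577,.21,.4,0][:free])
  print('angle',s.x,np.degrees(s.x[2]),s.fun.round(1))
print(p['cam_to_world'])
```

```text
angle [0.57782444 0.21464613 0.47809236] 27.392674657014055 [-0.7  0.5  0.4  0.4 -0.3 -0.8  0.5 -0.9  0.5  0.5 -0.4  0.5]
angle [ 0.5766918   0.2142688   0.47803008 -0.00462001] 27.38910617666767 [-0.   0.3 -0.3  0.3  0.3 -0.3 -0.  -0.4 -0.   0.   0.1  0. ]
[[ 0.44492797  0.86495326  0.23215289  0.64690499]
 [-0.89555902  0.42866596  0.11924572  0.23806529]
 [ 0.00362594 -0.26096237  0.96534216  0.36620392]
 [ 0.          0.          0.          1.        ]]
```

Run:
```python
from h import *
plan([.5765,.212,.109],27.1)
```

```text
t 4.62 tcp [0.5794 0.204  0.2002] head 26.44 tilt 0.53 F [ 0.9 -0.1  0.9] open 0.094
delta cm tool [ 0.02 -0.89  9.11] rows 2.2 roll -0.66
```

Emit:
send_rows([
  {"delta_pos":[0,-0.4,2],"roll":-0.6,"fingers":1},
  {"delta_pos":[0,-0.4,2],"roll":0,"fingers":1},
  {"delta_pos":[0,0,2],"roll":0,"fingers":1},
  {"delta_pos":[0,0,1.5],"roll":0,"fingers":1},
  {"delta_pos":[0,0,1],"roll":0,"fingers":1},
  {"delta_pos":[0,0,0],"roll":0,"fingers":1},
])

```text
time: 5.12
tcp_pos: [0.588, 0.2121, 0.1313]
tool_rot: [3.053, 0.722, 0.063]
contact_force: [-0.6, -0.4, -0.5]
opening: 0.0942
```

Run:
```python
from h import *
plan([.5765,.212,.109],27.1)
p=r.camera('wrist'); save(p,'w5')
```

```text
t 5.12 tcp [0.588  0.2121 0.1313] head 26.64 tilt 2.32 F [-0.6 -0.4 -0.5] open 0.0942
delta cm tool [-1.12 -0.54  2.18] rows 0.6 roll -0.46
```

View pics/w5.png

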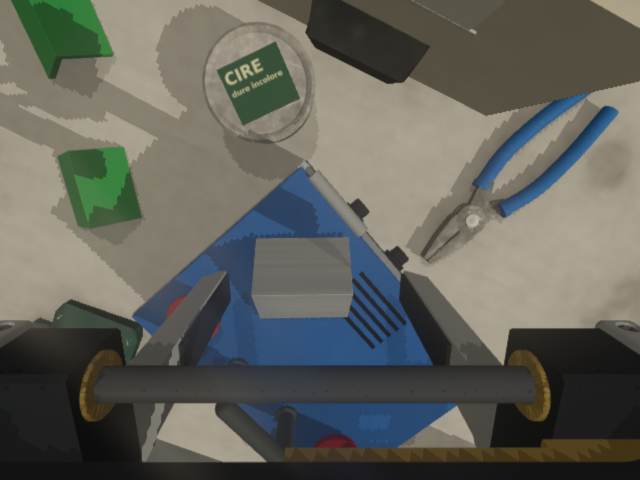

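```bash
cat >> h.py <<'E'
def tz():
    M=R.from_rotvec(r.state()['tool_rot']).as_matrix(); h=np.radians(heading())
    z=M[:,2]; print('toolz along x,y(tool) deg',np.degrees([z[0]*np.cos(h)+z[1]*np.sin(h), z[0]*np.sin(h)-z[1]*np.cos(h)]).round(2),'j',r.state()['joints'].round(3))
E
python3 -c "
from h import *
tz()"
```

```text
toolz along x,y(tool) deg [2.34 0.76] j [ 0.209  0.361  1.527 -0.003  1.211  1.316]
```

Emit:
send_rows([
  {"delta_pos":[-1,-0.4,-1],"roll":0,"fingers":1},
  {"delta_pos":[0,0,0],"roll":0,"fingers":1},
  {"delta_pos":[0,0,0],"roll":0,"fingers":1},
])

```text
time: 5.42
tcp_pos: [0.5811, 0.2117, 0.1479]
tool_rot: [3.053, 0.72, 0.08]
contact_force: [-0.9, 0.6, 0.7]
opening: 0.0938
```

```bash
python3 -c "
from h import *
tz();plan([.5765,.212,.109],27.1)"
```

```text
toolz along x,y(tool) deg [2.81 0.89] j [ 0.211  0.324  1.542 -0.003  1.224  1.319]
t 5.42 tcp [0.5811 0.2117 0.1479] head 26.57 tilt 2.95 F [-0.9  0.6  0.7] open 0.0938
delta cm tool [-0.58 -0.29  3.86] rows 1.0 roll -0.53
```

Emit:
send_rows([
  {"delta_pos":[0,0,0],"roll":0,"fingers":1},
  {"delta_pos":[0,0,0],"roll":0,"fingers":1},
])

```text
time: 5.58
tcp_pos: [0.5833, 0.212, 0.1507]
tool_rot: [3.053, 0.72, 0.089]
contact_force: [0.0, -0.5, -0.2]
opening: 0.0941
```

```bash
python3 -c "
from h import *
tz();plan([.5765,.212,.109],27.1)"
```

```text
toolz along x,y(tool) deg [3.12 0.97] j [ 0.211  0.322  1.539 -0.003  1.223  1.319]
t 5.58 tcp [0.5833 0.212  0.1507] head 26.56 tilt 3.26 F [ 0.  -0.5 -0.2] open 0.0941
delta cm tool [-0.83 -0.37  4.13] rows 1.0 roll -0.54
```

Emit:
send_rows([
  {"delta_pos":[0,0,-4],"roll":0,"fingers":1},
])

```text
time: 5.67
tcp_pos: [0.5757, 0.2102, 0.1822]
tool_rot: [3.054, 0.719, 0.063]
contact_force: [-0.3, -0.2, -1.1]
opening: 0.094
```

```bash
python3 -c "
from h import *
tz();plan([.5765,.212,.109],27.1)"
```

```text
toolz along x,y(tool) deg [2.17 0.73] j [ 0.211  0.287  1.515 -0.003  1.299  1.319]
t 5.67 tcp [0.5757 0.2102 0.1822] head 26.52 tilt 2.29 F [-0.3 -0.2 -1.1] open 0.094
delta cm tool [-0.12 -0.22  7.32] rows 1.8 roll -0.58
```

Emit:
send_rows([
  {"delta_pos":[0,0,0],"roll":0,"fingers":1},
])

```text
time: 5.75
tcp_pos: [0.5813, 0.2115, 0.1909]
tool_rot: [3.053, 0.719, 0.087]
contact_force: [2.0, 0.4, 2.0]
opening: 0.0941
```

```bash
python3 -c "
from h import *
tz();plan([.5765,.212,.109],27.1)"
```

```text
toolz along x,y(tool) deg [3.04 0.95] j [ 0.211  0.281  1.505 -0.003  1.3    1.32 ]
t 5.75 tcp [0.5813 0.2115 0.1909] head 26.53 tilt 3.19 F [2.  0.4 2. ] open 0.0941
delta cm tool [-0.84 -0.4   8.15] rows 2.0 roll -0.57
```

Emit:
send_rows([
  {"delta_pos":[0,0,-3],"roll":0,"fingers":1},
  {"delta_pos":[0,0,-3],"roll":0,"fingers":1},
  {"delta_pos":[0,0,-2],"roll":0,"fingers":1},
  {"delta_pos":[0,0,-1],"roll":0,"fingers":1},
])

```text
time: 6.08
tcp_pos: [0.5756, 0.2102, 0.2809]
tool_rot: [3.053, 0.718, 0.079]
contact_force: [0.1, 0.1, 0.5]
opening: 0.0938
```

```bash
python3 -c "
from h import *
tz();plan([.5765,.212,.109],27.1)"
```

```text
toolz along x,y(tool) deg [2.77 0.88] j [ 0.211  0.211  1.405 -0.003  1.476  1.32 ]
t 6.08 tcp [0.5756 0.2102 0.2809] head 26.49 tilt 2.9 F [0.1 0.1 0.5] open 0.0938
delta cm tool [-0.67 -0.39 17.18] rows 4.2 roll -0.61
```

Emit:
send_rows([
  {"delta_pos":[0,0,0],"roll":0,"fingers":1},
  {"delta_pos":[0,0,0],"roll":0,"fingers":1},
  {"delta_pos":[0,0,0],"roll":0,"fingers":1},
])

```text
time: 6.33
tcp_pos: [0.578, 0.2106, 0.284]
tool_rot: [3.053, 0.718, 0.091]
contact_force: [0.6, 0.8, -0.4]
opening: 0.0936
```

```bash
python3 -c "
from h import *
tz();plan([.5765,.212,.109],27.1)"
```

```text
toolz along x,y(tool) deg [3.19 0.99] j [ 0.21   0.209  1.401 -0.003  1.474  1.32 ]
t 6.33 tcp [0.578  0.2106 0.284 ] head 26.49 tilt 3.34 F [ 0.6  0.8 -0.4] open 0.0936
delta cm tool [-1.05 -0.49 17.46] rows 4.3 roll -0.61
```

Emit:
send_rows([
  {"delta_pos":[0,0,1],"roll":0,"fingers":1},
  {"delta_pos":[0,0,1],"roll":0,"fingers":1},
  {"delta_pos":[0,0,1],"roll":0,"fingers":1},
  {"delta_pos":[0,0,1],"roll":0,"fingers":1},
])

```text
time: 6.67
tcp_pos: [0.5793, 0.2107, 0.2372]
tool_rot: [3.053, 0.718, 0.084]
contact_force: [0.0, 0.6, -0.3]
opening: 0.0942
```

```bash
python3 -c "
from h import *
tz();plan([.5765,.212,.109],27.1)"
```

```text
toolz along x,y(tool) deg [2.94 0.93] j [ 0.21   0.242  1.456 -0.003  1.39   1.32 ]
t 6.67 tcp [0.5793 0.2107 0.2372] head 26.48 tilt 3.08 F [ 0.   0.6 -0.3] open 0.0942
delta cm tool [-0.85 -0.45 12.79] rows 3.1 roll -0.62
```

Emit:
send_rows([
  {"delta_pos":[-0.2,-0.1,1.3],"roll":-0.1,"fingers":1},
  {"delta_pos":[-0.2,-0.1,1.3],"roll":-0.1,"fingers":1},
  {"delta_pos":[-0.2,-0.1,1.3],"roll":-0.1,"fingers":1},
  {"delta_pos":[-0.1,-0.1,1.3],"roll":-0.1,"fingers":1},
  {"delta_pos":[-0.1,0,1.3],"roll":-0.1,"fingers":1},
  {"delta_pos":[-0.1,0,1.3],"roll":-0.1,"fingers":1},
  {"delta_pos":[0,0,1],"roll":0,"fingers":1},
])

```text
time: 7.25
tcp_pos: [0.5654, 0.209, 0.1285]
tool_rot: [3.05, 0.734, 0.051]
contact_force: [-0.3, 0.4, -0.1]
opening: 0.0939
```

```bash
python3 -c "
from h import *
tz();plan([.5765,.212,.109],27.1)"
```

```text
toolz along x,y(tool) deg [1.77 0.65] j [ 0.212  0.326  1.583 -0.003  1.2    1.312]
t 7.25 tcp [0.5654 0.209  0.1285] head 27.08 tilt 1.88 F [-0.3  0.4 -0.1] open 0.0939
delta cm tool [1.06 0.22 1.98] rows 0.6 roll -0.02
```

Emit:
send_rows([
  {"delta_pos":[0.4,0.1,0.5],"roll":0,"fingers":1},
  {"delta_pos":[0.4,0.1,0.5],"roll":0,"fingers":1},
  {"delta_pos":[0.2,0,0.5],"roll":0,"fingers":1},
  {"delta_pos":[0,0,0.2],"roll":0,"fingers":1},
])

```text
time: 7.58
tcp_pos: [0.5734, 0.2113, 0.1045]
tool_rot: [3.051, 0.734, 0.037]
contact_force: [0.2, -1.1, -0.3]
opening: 0.094
```

```bash
python3 -c "
from h import *
tz();plan([.5765,.212,.109],27.1)
p=r.camera('wrist'); save(p,'w6')"
```

```text
toolz along x,y(tool) deg [1.26 0.52] j [ 0.213  0.376  1.57  -0.003  1.172  1.313]
t 7.58 tcp [0.5734 0.2113 0.1045] head 27.06 tilt 1.36 F [ 0.2 -1.1 -0.3] open 0.094
delta cm tool [ 0.32  0.08 -0.45] rows 0.1 roll -0.04
```

View pics/w6.png

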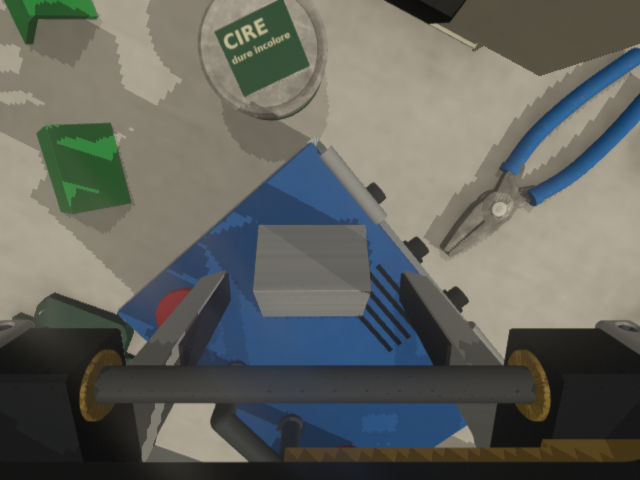

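Run:
```python
from h import *
p=r.camera('wrist'); s=r.state(); M=R.from_rotvec(s['tool_rot']).as_matrix(); t=s['tcp_pos']
for l in [[0.008,.047,.011],[-.008,.047,.011],[.008,-.047,.011],[-.008,-.047,.011],[0,.047,0],[0,0,0]]: print(l,proj(p,t+M@np.array(l)).round(0))
uv=np.array([(255,292),(371,289),(260,226),(363,225),(365,316),(261,317)],float)
L=np.array([[0,.03,.111],[0,-.03,.111],[.0283,.03,.0825],[.0283,-.03,.0825],[-.0283,-.03,.0825],[-.0283,.03,.0825]])
q=least_squares(lambda b:np.array([proj(p,x+[0,0,b[3]]) for x in box_pts(b,L)]).ravel()-uv.ravel(),[.577,.21,.4,0])
print(q.x,q.fun.round(1))
plan([.5765,.212,.109],27.1)
```

```text
[0.008, 0.047, 0.011] [401. 274.]
[-0.008, 0.047, 0.011] [399. 301.]
[0.008, -0.047, 0.011] [228. 274.]
[-0.008, -0.047, 0.011] [229. 301.]
[0, 0.047, 0] [405. 296.]
[0, 0, 0] [314. 296.]
[ 0.57614415  0.21360261  0.48608531 -0.00407387] [-1.2  0.1  0.4  1.2 -1.  -0.   1.4 -0.7 -2.6 -0.8  2.9 -0.1]
t 7.68 tcp [0.5732 0.2112 0.105 ] head 27.06 tilt 1.37 F [ 0.3 -0.4  0.5] open 0.0943
delta cm tool [ 0.34  0.09 -0.39] rows 0.1 roll -0.04
```

Emit:
send_rows([
  {"delta_pos":[0.3,0.1,-0.3],"roll":0,"fingers":1},
  {"delta_pos":[0,0,0],"roll":0,"fingers":0.5},
  {"delta_pos":[0,0,0],"roll":0,"fingers":0.5},
  {"delta_pos":[0,0,0],"roll":0,"fingers":0.5},
  {"delta_pos":[0,0,0],"roll":0,"fingers":0.5},
  {"delta_pos":[0,0,0],"roll":0,"fingers":0.5},
])

```text
time: 8.18
tcp_pos: [0.5793, 0.2125, 0.1125]
tool_rot: [3.051, 0.734, 0.049]
contact_force: [0.9, 1.4, 0.4]
opening: 0.0641
```

```bash
python3 -c "
from h import *
tz();plan([.5765,.212,.109],27.1)"
```

```text
toolz along x,y(tool) deg [1.68 0.61] j [ 0.213  0.373  1.556 -0.003  1.182  1.313]
t 8.18 tcp [0.5793 0.2125 0.1125] head 27.07 tilt 1.79 F [0.9 1.4 0.4] open 0.0641
delta cm tool [-0.28 -0.08  0.34] rows 0.1 roll -0.03
```

Emit:
send_rows([
  {"delta_pos":[-0.3,0,0.5],"roll":0,"fingers":0.64},
  {"delta_pos":[0,0,0],"roll":0,"fingers":0.5},
  {"delta_pos":[0,0,0],"roll":0,"fingers":0.5},
  {"delta_pos":[0,0,0],"roll":0,"fingers":0.5},
])

```text
time: 8.52
tcp_pos: [0.5768, 0.2113, 0.1074]
tool_rot: [3.051, 0.734, 0.051]
contact_force: [-0.5, -0.2, 1.5]
opening: 0.0592
```

```bash
python3 -c "
from h import *
tz();plan([.5765,.212,.109],27.1)
p=r.camera('wrist'); save(p,'w7')"
```

```text
toolz along x,y(tool) deg [1.77 0.62] j [ 0.212  0.373  1.568 -0.003  1.168  1.311]
t 8.52 tcp [0.5768 0.2113 0.1074] head 27.07 tilt 1.88 F [-0.5 -0.2  1.5] open 0.0592
delta cm tool [ 0.01 -0.07 -0.16] rows 0.0 roll -0.03
```

View pics/w7.png

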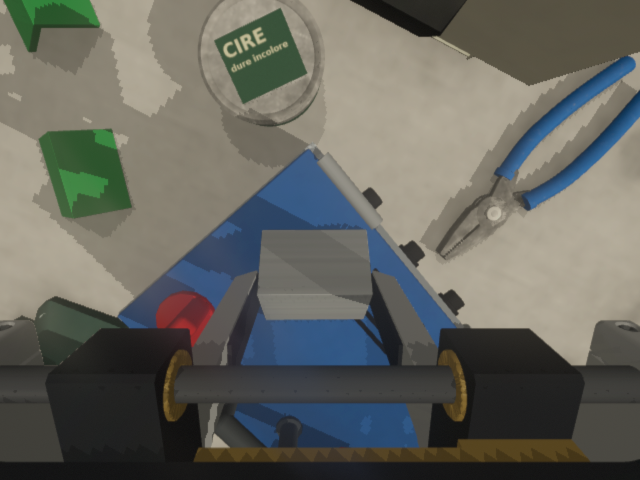

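Emit:
send_rows([
  {"delta_pos":[0,0,-1],"roll":0,"fingers":0.5},
  {"delta_pos":[0,0,-2],"roll":0,"fingers":0.5},
  {"delta_pos":[0,0,-2.5],"roll":0,"fingers":0.5},
  {"delta_pos":[0,0,-2.5],"roll":0,"fingers":0.5},
  {"delta_pos":[0,0,-2.5],"roll":0,"fingers":0.5},
  {"delta_pos":[0,0,-2.5],"roll":0,"fingers":0.5},
  {"delta_pos":[0,0,-1.5],"roll":0,"fingers":0.5},
])

```text
time: 9.15
tcp_pos: [0.5642, 0.2084, 0.2494]
tool_rot: [3.051, 0.734, 0.009]
contact_force: [0.0, 0.0, -1.3]
opening: 0.0594
```

```bash
python3 -c "
from h import *
tz();plan([.42,.0,.29],27.1)
p=r.camera('wrist'); save(p,'w8')"
```

```text
toolz along x,y(tool) deg [0.29 0.29] j [ 0.212  0.235  1.438 -0.004  1.462  1.311]
t 9.15 tcp [0.5642 0.2084 0.2494] head 27.06 tilt 0.41 F [ 0.   0.  -1.3] open 0.0594
delta cm tool [-22.3   12.03  -4.11] rows 6.3 roll -0.04
```

View pics/w8.png

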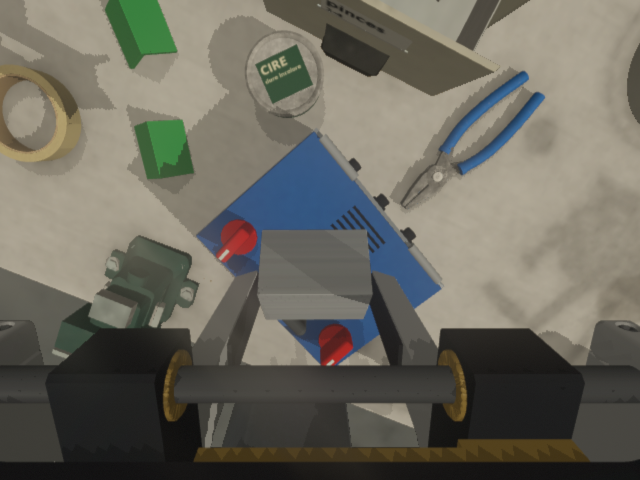

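Emit:
send_rows([
  {"delta_pos":[-2.6,1.4,-1],"roll":0,"fingers":0.5},
  {"delta_pos":[-3,1.6,-1],"roll":0,"fingers":0.5},
  {"delta_pos":[-3,1.6,-1],"roll":0,"fingers":0.5},
  {"delta_pos":[-3,1.6,-1],"roll":0,"fingers":0.5},
  {"delta_pos":[-3,1.6,-0.5],"roll":0,"fingers":0.5},
  {"delta_pos":[-3,1.6,0],"roll":0,"fingers":0.5},
  {"delta_pos":[-3,1.6,0],"roll":0,"fingers":0.5},
])

```text
time: 9.78
tcp_pos: [0.4269, 0.0146, 0.2939]
tool_rot: [3.048, 0.751, 0.011]
contact_force: [-0.1, -0.9, -1.6]
opening: 0.0597
```

```bash
python3 -c "
from h import *
tz();plan([.41,-.2,.29],32)"
```

```text
toolz along x,y(tool) deg [0.34 0.24] j [-0.169 -0.18   1.774  0.     1.54   0.919]
t 9.78 tcp [0.4269 0.0146 0.2939] head 27.68 tilt 0.42 F [-0.1 -0.9 -1.6] open 0.0597
delta cm tool [-11.47  18.22   0.4 ] rows 5.3 roll -4.32
```

Emit:
send_rows([
  {"delta_pos":[-1.7,3.3,0],"roll":0,"fingers":0.5},
  {"delta_pos":[-1.7,3.3,0],"roll":0,"fingers":0.5},
  {"delta_pos":[-1.7,3.3,0],"roll":-0.5,"fingers":0.5},
  {"delta_pos":[-1.7,3.3,0],"roll":-0.8,"fingers":0.5},
  {"delta_pos":[-1.7,3.3,0.3],"roll":-0.8,"fingers":0.5},
  {"delta_pos":[-1.7,3.3,0.5],"roll":-0.8,"fingers":0.5},
  {"delta_pos":[-1.5,3.3,0.5],"roll":-0.8,"fingers":0.5},
  {"delta_pos":[-1,2,0.5],"roll":-0.5,"fingers":0.5},
])

```text
time: 10.45
tcp_pos: [0.4265, -0.2772, 0.2716]
tool_rot: [3.019, 0.869, 0.004]
contact_force: [0.3, 0.5, -2.2]
opening: 0.0594
```

```bash
python3 -c "
from h import *
tz();plan([.4457,-.2908,.20],32)
p=r.camera('wrist'); save(p,'w9')"
```

```text
toolz along x,y(tool) deg [0.13 0.05] j [-0.748  0.023  1.63   0.002  1.486  0.262]
t 10.45 tcp [ 0.4265 -0.2772  0.2716] head 32.1 tilt 0.14 F [ 0.3  0.5 -2.2] open 0.0594
delta cm tool [0.89 2.17 7.16] rows 1.8 roll 0.1
```

View pics/w9.png

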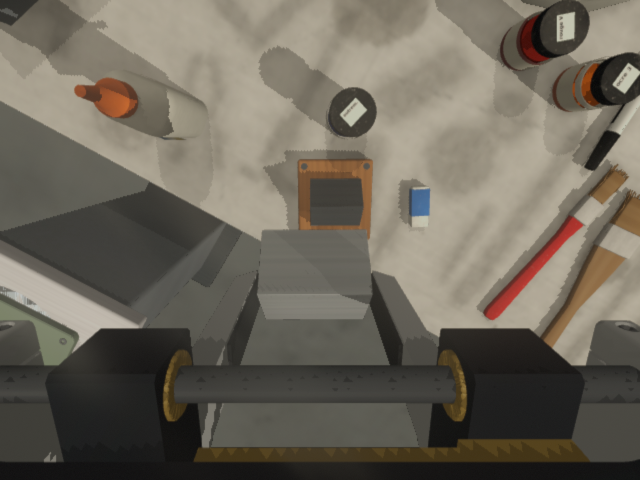

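Run:
```python
from h import *
p=r.camera('wrist'); save(p,'w10'); np.save('w10.npy',dict(p),allow_pickle=True)
p2=r.camera('top'); save(p2,'t10'); np.save('t10.npy',dict(p2),allow_pickle=True)
print(r.state()['tcp_pos'])
a=cv2.imread('pics/w10.png')[150:330,245:385]
cv2.imwrite('pics/w10c.png',cv2.resize(a,None,fx=4,fy=4*.82,interpolation=cv2.INTER_CUBIC))
a=cv2.imread('pics/w10.png')[150:245,285:385]
cv2.imwrite('pics/w10d.png',cv2.resize(a,None,fx=6,fy=6,interpolation=cv2.INTER_CUBIC))
a=cv2.imread('pics/t10.png')[250:320,400:500]
cv2.imwrite('pics/t10c.png',cv2.resize(a,None,fx=7,fy=7,interpolation=cv2.INTER_CUBIC))
```

```text
[ 0.4260824  -0.27468611  0.27068338]
```

View pics/w10d.png

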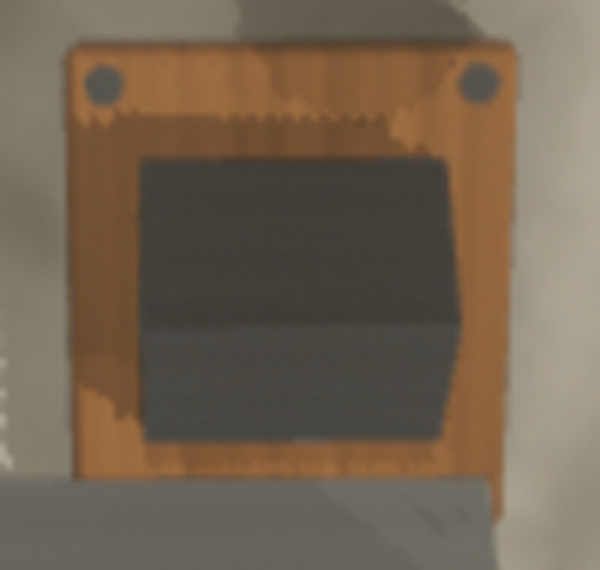

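View pics/t10c.png

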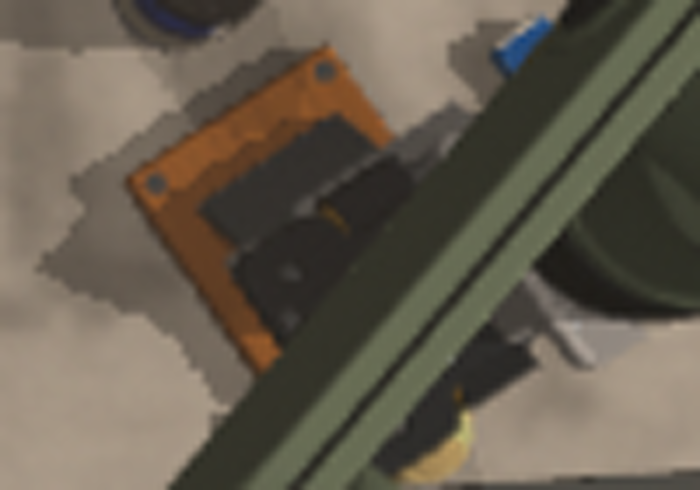

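View pics/w10c.png

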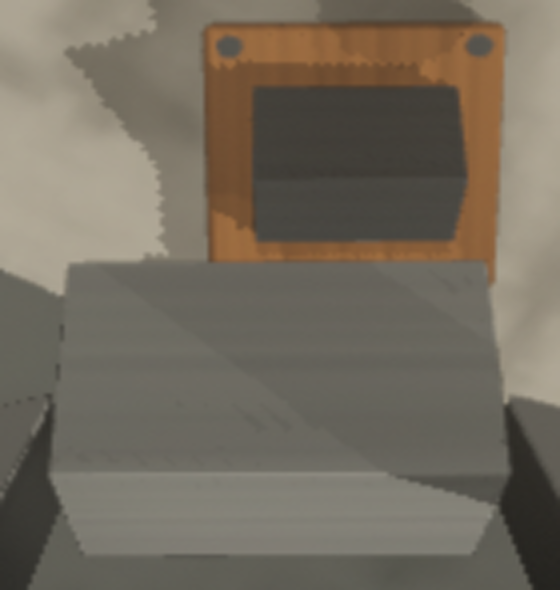

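```bash
cat > fit.py <<'E'
from h import *
p=np.load('w10.npy',allow_pickle=True).item()
g=lambda c:(c[0]/6+285-.42,c[1]/6+150-.42)
pts=[(70,43),(515,43),(142,328),(460,322),(140,157),(445,157),(440,441),(145,441)]
z1=.055;z2=.0265
L=np.array([[.05,.045,.016],[.05,-.045,.016],[0,.03,z1],[0,-.03,z1],[.0283,.03,z2],[.0283,-.03,z2],[-.0283,-.03,z2],[-.0283,.03,z2]])
uv=np.array([g(c) for c in pts])
for free in(3,4):
  s=least_squares(lambda b:np.array([proj(p,x+[0,0,b[3] if free==4 else 0]) for x in box_pts(b,L)]).ravel()-uv.ravel(),[.4457,-.29,.56,0][:free])
  print('stand',s.x.round(4),np.degrees(s.x[2]),s.fun.round(1))
g=lambda c:(c[0]/4+245-.4,c[1]/3.28+150-.4)
pts=[(50,475),(510,472),(68,262),(487,262),(470,555),(82,555)]
uv=np.array([g(c) for c in pts])
L=np.array([[0,.03,.032],[0,-.03,.032],[.0283,.03,.0035],[.0283,-.03,.0035],[-.0283,-.03,.0035],[-.0283,.03,.0035]])
a=least_squares(lambda b:np.array([proj(p,x+[0,0,b[3]]) for x in box_pts(b,L)]).ravel()-uv.ravel(),[.426,-.275,.56,.24])
print('held',a.x.round(4),np.degrees(a.x[2]),a.fun.round(1))
E
python3 fit.py
```

```text
stand [ 0.4468 -0.2936  0.5637] 32.29555444189674 [-1.3 -0.3  1.2 -0.8 -0.7  0.   0.6  0.7 -0.2  0.2  0.7 -0.1  0.2  0.
 -0.5  0.3]
stand [ 0.4461 -0.2945  0.5638 -0.0078] 32.30407918068687 [-0.6  0.3  0.5 -0.1 -0.2 -0.3  0.1  0.4  0.3  0.4  0.2  0.1 -0.3 -0.6
 -0.  -0.3]
held [ 0.4262 -0.2797  0.5584  0.238 ] 31.993672125699693 [-0.8  0.9 -0.3  1.7  0.4 -0.4 -0.2 -0.4  0.5 -1.1  0.6 -1.1]
```

```bash
python3 -c "
from h import *
tz();plan([.4464,-.2912,.10],32.3)"
```

```text
toolz along x,y(tool) deg [ 0.13 -0.2 ] j [-0.746  0.023  1.633  0.003  1.489  0.266]
t 10.6 tcp [ 0.4261 -0.2747  0.2707] head 32.03 tilt 0.24 F [-0.4  0.5 -2.2] open 0.0595
delta cm tool [ 0.81  2.54 17.06] rows 4.2 roll -0.27
```

Emit:
send_rows([
  {"delta_pos":[0.3,0.8,1],"roll":-0.3,"fingers":0.5},
  {"delta_pos":[0.3,0.8,2],"roll":0,"fingers":0.5},
  {"delta_pos":[0.2,0.8,2],"roll":0,"fingers":0.5},
  {"delta_pos":[0,0.1,2.5],"roll":0,"fingers":0.5},
  {"delta_pos":[0,0,2.5],"roll":0,"fingers":0.5},
  {"delta_pos":[0,0,2],"roll":0,"fingers":0.5},
  {"delta_pos":[0,0,1],"roll":0,"fingers":0.5},
])

```text
time: 11.18
tcp_pos: [0.4496, -0.284, 0.1401]
tool_rot: [-3.013, -0.884, -0.011]
contact_force: [0.2, -0.6, -3.2]
opening: 0.0594
```

```bash
python3 -c "
from h import *
tz();plan([.4464,-.2912,.10],32.3)
p=r.camera('scene');save(p,'s11')
cv2.imwrite('pics/s11c.png',cv2.resize(cv2.imread('pics/s11.png')[280:430,260:430],None,fx=4,fy=4,interpolation=cv2.INTER_CUBIC))"
```

```text
toolz along x,y(tool) deg [0.41 0.03] j [-0.73   0.19   1.728  0.007  1.221  0.267]
t 11.18 tcp [ 0.4496 -0.284   0.1401] head 32.71 tilt 0.41 F [ 0.2 -0.6 -3.2] open 0.0594
delta cm tool [-0.68  0.43  4.01] rows 1.0 roll 0.41
```

View pics/s11c.png

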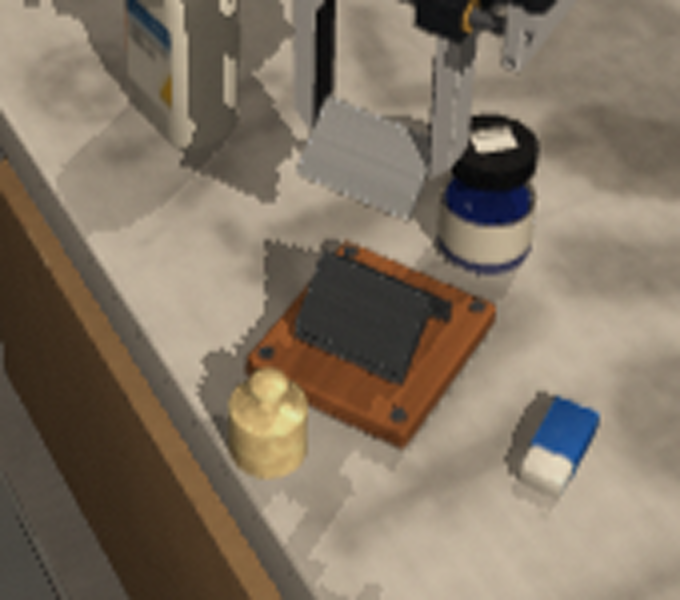

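Emit:
send_rows([
  {"delta_pos":[-0.3,0.2,0.8],"roll":0.2,"fingers":0.5},
  {"delta_pos":[-0.3,0.2,1],"roll":0.2,"fingers":0.5},
  {"delta_pos":[0,0,1],"roll":0,"fingers":0.5},
  {"delta_pos":[0,0,0.8],"roll":0,"fingers":0.5},
  {"delta_pos":[0,0,0.5],"roll":0,"fingers":0.5},
  {"delta_pos":[0,0,0],"roll":0,"fingers":0.5},
])

```text
time: 11.73
tcp_pos: [0.4479, -0.2897, 0.0975]
tool_rot: [3.016, 0.877, 0.013]
contact_force: [0.3, -0.0, -1.6]
opening: 0.0597
```

```bash
python3 -c "
from h import *
tz();plan([.4464,-.2912,.062],32.3)
p=r.camera('scene');save(p,'s12');np.save('s12.npy',dict(p),allow_pickle=True)
p=r.camera('wrist');save(p,'w12');np.save('w12.npy',dict(p),allow_pickle=True)
plan([.4464,-.2912,.062],32.3)
cv2.imwrite('pics/s12c.png',cv2.resize(cv2.imread('pics/s12.png')[310:410,300:400],None,fx=6,fy=6,interpolation=cv2.INTER_CUBIC))"
```

```text
toolz along x,y(tool) deg [0.47 0.15] j [-0.741  0.246  1.759  0.008  1.132  0.261]
t 11.73 tcp [ 0.4479 -0.2897  0.0975] head 32.42 tilt 0.49 F [ 0.3 -0.  -1.6] open 0.0597
delta cm tool [-0.24  0.04  3.55] rows 0.9 roll 0.12
t 11.83 tcp [ 0.4485 -0.2901  0.0986] head 32.43 tilt 0.55 F [ 0.8  0.  -2.1] open 0.0595
delta cm tool [-0.26 -0.03  3.66] rows 0.9 roll 0.13
```

View pics/s12c.png

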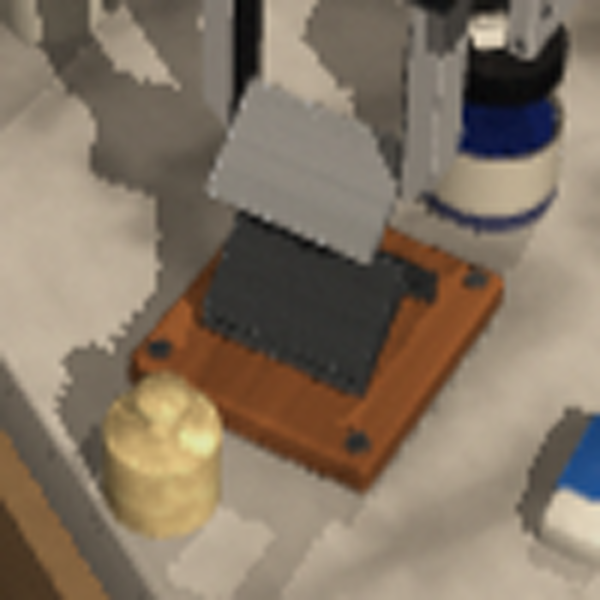

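View pics/w12.png

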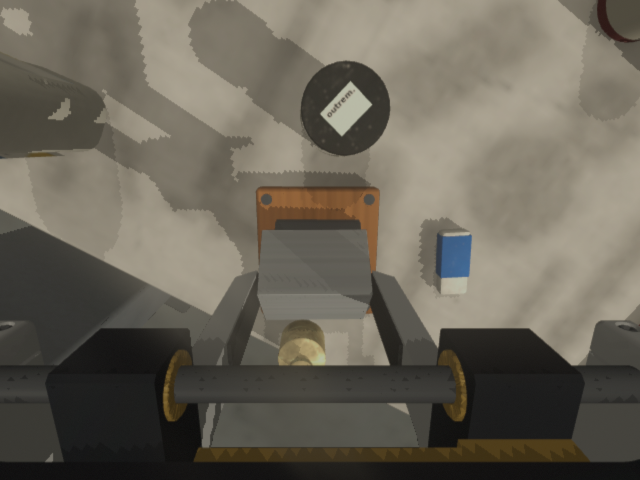

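Run:
```python
from h import *
p=np.load('s12.npy',allow_pickle=True).item()
g=lambda c:(c[0]/6+300-.42,c[1]/6+310-.42)
# stand: board corners z .016: near-left? use nails? corners
L=np.array([[-.0283,.03,.0265],[-.0283,-.03,.0265]])
for b in ([.446,-.2915,.5638],[.4457,-.2908,.5638],[.4468,-.2936,.5638],[.446,-.2945,.5638]):
    q=np.array([proj(p,x) for x in box_pts(b,L)]); print(b,((q-[300-.42,310-.42])*6).round(0).tolist())
    B=np.array([proj(p,x) for x in box_pts(b,[[-.05,-.045,.016],[.05,-.045,.016],[-.05,.045,.016]])]); print('  board',((B-[300-.42,310-.42])*6).round(0).tolist())
# fits
def fit(uv,L,x0):
    uv=np.array([g(c) for c in uv])
    s=least_squares(lambda b:np.array([proj(p,x+[0,0,x0[3]]) for x in box_pts([b[0],b[1],.5638],L)]).ravel()-uv.ravel(),x0[:2]); return s.x,s.fun.round(1)
print(fit([(203,322),(365,392)],L,[.446,-.29,.56,0]))
print(fit([(203,322),(365,392),(362,472),(503,284),(134,360)],np.r_[L,[[-.05,-.045,.016],[.05,-.045,.016],[-.05,.045,.016]]],[.446,-.29,.56,0]))
Lh=np.array([[-.0283,.03,.0035],[-.0283,-.03,.0035],[0,.03,.032],[0,-.03,.032],[.0283,-.03,.0035]])
for z in (.066,.069,.072): print(z,fit([(210,190),(373,262),(257,83),(385,148),(399,197)],Lh,[.446,-.29,.56,z]))
```

```text
[0.446, -0.2915, 0.5638] [[194.0, 308.0], [354.0, 382.0]]
  board [[361.0, 470.0], [502.0, 274.0], [120.0, 354.0]]
[0.4457, -0.2908, 0.5638] [[192.0, 307.0], [352.0, 381.0]]
  board [[359.0, 468.0], [500.0, 273.0], [118.0, 353.0]]
[0.4468, -0.2936, 0.5638] [[199.0, 312.0], [359.0, 386.0]]
  board [[367.0, 474.0], [507.0, 277.0], [125.0, 358.0]]
[0.446, -0.2945, 0.5638] [[198.0, 314.0], [359.0, 389.0]]
  board [[366.0, 476.0], [507.0, 280.0], [124.0, 361.0]]
(array([ 0.446625  , -0.29735686]), array([ 0.1, -0.4, -0.1,  0.4]))
(array([ 0.44650066, -0.29549222]), array([-0.4, -1. , -0.6, -0.3,  1.2,  1. ,  1.1, -0.4, -1.3,  0.4]))
0.066 (array([ 0.44726138, -0.28605562]), array([-3.1,  1.7, -3. ,  1.8, -3.1,  0.1,  2.8,  0.7,  6.5, -5.1]))
0.069 (array([ 0.44563386, -0.28879733]), array([-3.2,  1.7, -3. ,  1.8, -3.2,  0. ,  2.9,  0.6,  6.5, -5.1]))
0.072 (array([ 0.44400639, -0.29153893]), array([-3.3,  1.7, -2.9,  1.9, -3.3, -0.1,  3. ,  0.6,  6.6, -5.1]))
```

```bash
python3 - <<'E'
from h import *
p=np.load('s12.npy',allow_pickle=True).item()
g=lambda c:(c[0]/6+300-.42,c[1]/6+310-.42)
def fit(uv,L,x0):
    uv=np.array([g(c) for c in uv])
    s=least_squares(lambda b:np.array([proj(p,x+[0,0,x0[3]]) for x in box_pts([b[0],b[1],.5638],L)]).ravel()-uv.ravel(),x0[:2]); return s.x.round(4),s.fun.round(1)
Lh=np.array([[-.0283,.03,.0035],[-.0283,-.03,.0035],[0,.03,.032],[0,-.03,.032]])
for z in (.066,.069,.072): print(z,fit([(210,190),(373,262),(257,83),(385,148)],Lh,[.446,-.29,.56,z]), fit([(210,190),(373,262)],Lh[:2],[.446,-.29,.56,z]))
q=np.array([proj(p,x+[0,0,.07]) for x in box_pts([.4475,-.29,.5638],Lh)]); print(((q-[299.58,309.58])*6).round())
# reverse: ridge pixel edges
E
python3 - <<'E'
import cv2
cv2.imwrite('pics/s12d.png',cv2.resize(cv2.imread('pics/s12.png')[315:385,325:385],None,fx=9,fy=8.5,interpolation=cv2.INTER_CUBIC))
E
```

```text
0.066 (array([ 0.4515, -0.2846]), array([-1.5,  0.6, -1.4,  0.6, -1.6, -1. ,  4.4, -0.5])) (array([ 0.4547, -0.2845]), array([-0.,  0.,  0., -0.]))
0.069 (array([ 0.4499, -0.2874]), array([-1.5,  0.6, -1.4,  0.6, -1.6, -1.1,  4.5, -0.5])) (array([ 0.4531, -0.2871]), array([-0.1, -0. ,  0.1,  0. ]))
0.072 (array([ 0.4482, -0.2901]), array([-1.6,  0.6, -1.3,  0.7, -1.7, -1.1,  4.5, -0.5])) (array([ 0.4516, -0.2898]), array([-0.1, -0. ,  0.1,  0. ]))
[[198. 199.]
 [362. 271.]
 [245.  81.]
 [410. 150.]]
```

View pics/s12d.png

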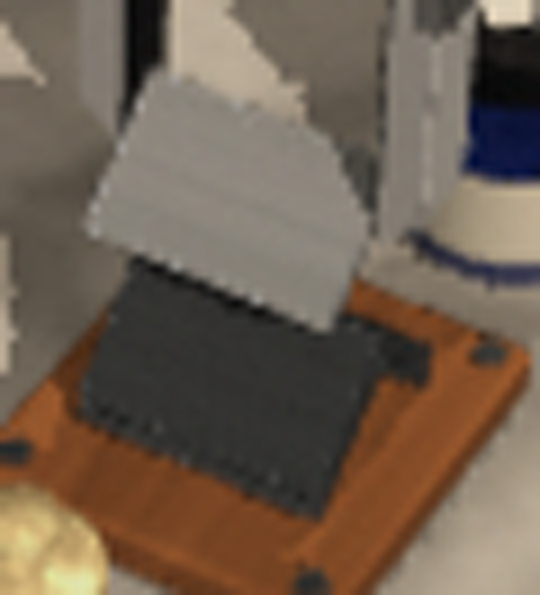

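Run:
```python
from h import *
p=np.load('w12.npy',allow_pickle=True).item()
a,b=onz(p,(257,187.5),.016),onz(p,(379.5,187.5),.016)
d=np.radians(32.3);X=np.array([np.cos(d),np.sin(d)])
m=(a+b)[:2]/2; print(a,b,np.linalg.norm(a-b)); print('stand',m-.05*X)
n=(onz(p,(275,221),.0265)+onz(p,(361,221),.0265))[:2]/2; print('from stack foot',n-.0283*X)
h=(onz(p,(257.7,293.5),.101)+onz(p,(371,291.5),.101))[:2]/2; print('held ridge',h)
```

```text
[ 0.46568484 -0.23074681  0.016     ] [ 0.51245706 -0.30443822  0.016     ] 0.08728152488643409
stand [ 0.44680786 -0.29431014]
from stack foot [ 0.44633583 -0.29435089]
held ridge [ 0.45095888 -0.28820784]
```

Emit:
send_rows([
  {"delta_pos":[-0.2,0.1,0.5],"roll":0,"fingers":0.5},
  {"delta_pos":[-0.2,0.1,0.7],"roll":0,"fingers":0.5},
  {"delta_pos":[0,0,0.7],"roll":0,"fingers":0.5},
  {"delta_pos":[0,0,0.5],"roll":0,"fingers":0.5},
  {"delta_pos":[0,0,0],"roll":0,"fingers":0.5},
])

```text
time: 12.25
tcp_pos: [0.4477, -0.2961, 0.0745]
tool_rot: [3.011, 0.875, 0.019]
contact_force: [0.2, 0.1, -2.5]
opening: 0.0594
```

```bash
python3 -c "
from h import *
tz();plan([.4450,-.295,.062],32.3)
p=r.camera('scene');save(p,'s13');np.save('s13.npy',dict(p),allow_pickle=True)
p=r.camera('wrist');save(p,'w13');np.save('w13.npy',dict(p),allow_pickle=True)
cv2.imwrite('pics/s13c.png',cv2.resize(cv2.imread('pics/s13.png')[315:395,315:395],None,fx=7,fy=7,interpolation=cv2.INTER_CUBIC))
cv2.imwrite('pics/w13c.png',cv2.resize(cv2.imread('pics/w13.png')[175:345,215:415],None,fx=3.5,fy=3.5,interpolation=cv2.INTER_CUBIC))"
```

```text
toolz along x,y(tool) deg [0.57 0.52] j [-0.75   0.281  1.771  0.008  1.078  0.251]
t 12.25 tcp [ 0.4477 -0.2961  0.0745] head 32.4 tilt 0.77 F [ 0.2  0.1 -2.5] open 0.0594
delta cm tool [-0.18 -0.25  1.24] rows 0.3 roll 0.1
```

View pics/s13c.png

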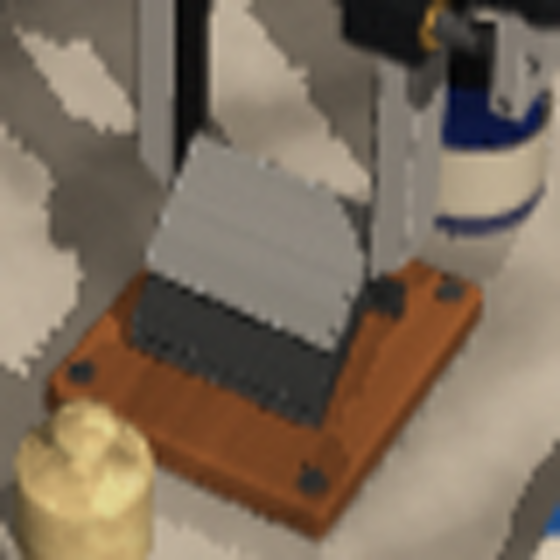

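View pics/w13c.png

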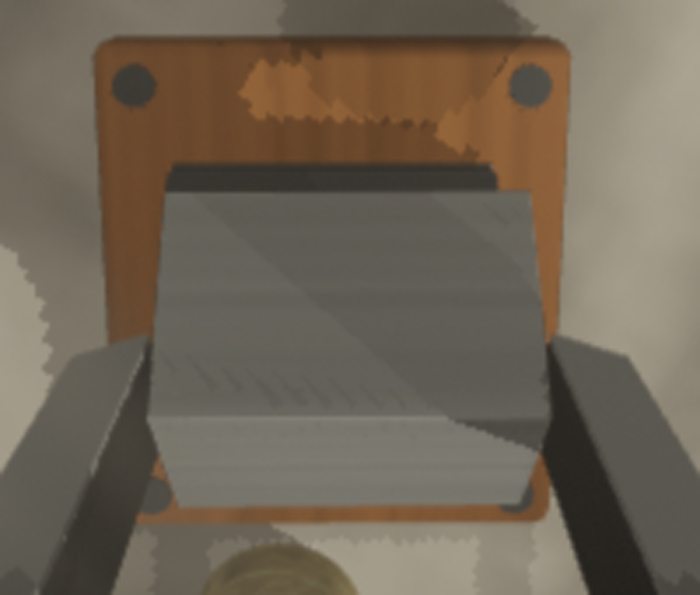

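Run:
```python
from h import *
p=np.load('w13.npy',allow_pickle=True).item()
g=lambda c:(c[0]/3.5+215-.36,c[1]/3.5+175-.36)
def fit(uv,L,x0):
    uv=np.array([g(c) for c in uv])
    s=least_squares(lambda b:np.array([proj(p,x+[0,0,b[3]]) for x in box_pts(b,L)]).ravel()-uv.ravel(),x0); return s.x.round(4),s.fun.round(1)
B=np.array([[.05,.045,.016],[.05,-.045,.016],[-.05,-.045,.016],[.0283,.03,.0265],[.0283,-.03,.0265]])
s,f=fit([(94,40),(571,40),(548,521),(168,166),(497,166)],B,[.446,-.29,.56,0]);print('stand',s,f)
Lh=np.array([[0,.03,.032],[0,-.03,.032],[.0283,.03,.0035],[.0283,-.03,.0035],[-.0283,-.03,.0035],[-.0283,.03,.0035]])
h,f=fit([(149,417),(551,417),(165,191),(530,191),(520,503),(178,506)],Lh,[.446,-.29,.56,.04]);print('held',h,f)
d=(s-h)[:2]; t=np.radians(32.3); print('rel tool x,y',d@[np.cos(t),np.sin(t)],d@[np.sin(t),-np.cos(t)])
```

```text
stand [ 0.4462 -0.2941  0.5632 -0.0042] [-0.4  0.1  0.3  0.3  0.1  0.   0.4 -0.2 -0.5 -0.1]
held [ 0.4486 -0.2959  0.5666  0.0429] [-0.4  1.2  0.3  0.7  0.3 -0.1  0.  -0.4 -0.5 -0.6  0.2 -1. ]
rel tool x,y -0.001066794170830766 -0.0028039169383349515
```

Emit:
send_rows([
  {"delta_pos":[-0.1,-0.1,0.4],"roll":0,"fingers":0.5},
  {"delta_pos":[0,-0.1,0.4],"roll":0,"fingers":0.5},
  {"delta_pos":[0,0,0.3],"roll":0,"fingers":0.5},
  {"delta_pos":[0,0,0],"roll":0,"fingers":0.5},
])

```text
time: 12.68
tcp_pos: [0.4473, -0.2958, 0.0655]
tool_rot: [3.008, 0.875, 0.022]
contact_force: [-1.3, 0.8, 1.8]
opening: 0.0596
```

```bash
python3 -c "
from h import *
tz();plan([.4450,-.295,.061],32.3)
p=r.camera('wrist');save(p,'w14');np.save('w14.npy',dict(p),allow_pickle=True)
cv2.imwrite('pics/w14c.png',cv2.resize(cv2.imread('pics/w14.png')[175:345,215:415],None,fx=3.5,fy=3.5,interpolation=cv2.INTER_CUBIC))"
```

```text
toolz along x,y(tool) deg [0.63 0.71] j [-0.75   0.292  1.779  0.009  1.056  0.25 ]
t 12.68 tcp [ 0.4473 -0.2958  0.0655] head 32.43 tilt 0.94 F [-1.3  0.8  1.8] open 0.0596
delta cm tool [-0.15 -0.2   0.45] rows 0.1 roll 0.13
```

View pics/w14c.png

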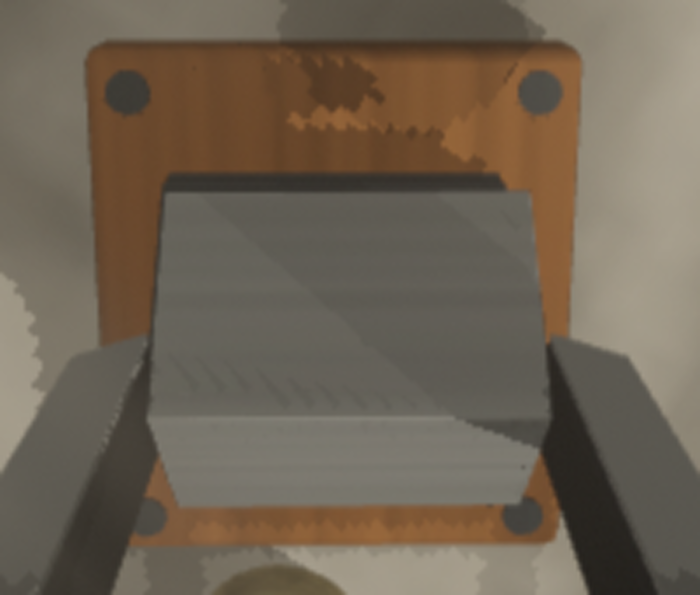

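Emit:
send_rows([
  {"delta_pos":[0,-0.2,-0.6],"roll":0,"fingers":0.5},
  {"delta_pos":[-0.1,-0.3,0],"roll":0,"fingers":0.5},
  {"delta_pos":[0,0,0],"roll":0,"fingers":0.5},
])

```text
time: 12.98
tcp_pos: [0.4436, -0.292, 0.0719]
tool_rot: [3.007, 0.875, 0.023]
contact_force: [0.4, 0.2, -2.3]
opening: 0.0596
```

```bash
python3 -c "
from h import *
tz();plan([.4450,-.295,.061],32.3)
p=r.camera('wrist');save(p,'w15');np.save('w15.npy',dict(p),allow_pickle=True)
cv2.imwrite('pics/w15c.png',cv2.resize(cv2.imread('pics/w15.png')[175:345,215:415],None,fx=3.5,fy=3.5,interpolation=cv2.INTER_CUBIC))"
```

```text
toolz along x,y(tool) deg [0.64 0.77] j [-0.75   0.272  1.79   0.008  1.065  0.251]
t 12.98 tcp [ 0.4436 -0.292   0.0719] head 32.44 tilt 1.0 F [ 0.4  0.2 -2.3] open 0.0596
delta cm tool [-0.06  0.31  1.09] rows 0.3 roll 0.14
```

View pics/w15c.png

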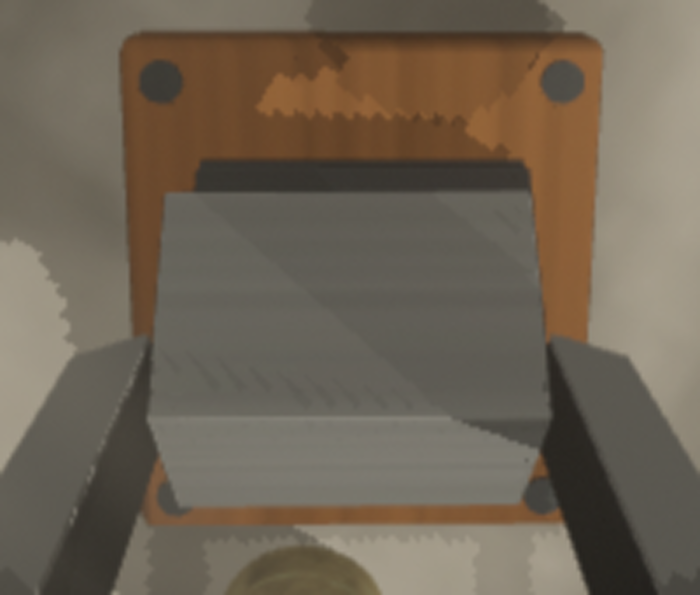

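```bash
cat > rel.py <<'E'
from h import *
import sys
def rel(f,pts):
    p=np.load(f,allow_pickle=True).item()
    g=lambda c:(c[0]/3.5+215-.36,c[1]/3.5+175-.36)
    def fit(uv,L,x0):
        uv=np.array([g(c) for c in uv])
        s=least_squares(lambda b:np.array([proj(p,x+[0,0,b[3]]) for x in box_pts(b,L)]).ravel()-uv.ravel(),x0); return s.x.round(4),s.fun.round(1)
    B=np.array([[.05,.045,.016],[.05,-.045,.016],[-.05,-.045,.016],[.0283,.03,.0265],[.0283,-.03,.0265]])
    s,f=fit(pts,B,[.446,-.29,.56,0]);print('stand',s,f)
    Lh=np.array([[0,.03,.032],[0,-.03,.032],[.0283,.03,.0035],[.0283,-.03,.0035],[-.0283,-.03,.0035],[-.0283,.03,.0035]])
    h,f=fit([(149,417),(551,417),(165,191),(530,191),(520,503),(178,506)],Lh,[.446,-.29,.56,.04]);print('held',h,f)
    d=(s-h)[:2]; t=np.radians(32.3); print('rel tool x,y',d@[np.cos(t),np.sin(t)],d@[np.sin(t),-np.cos(t)])
E
python3 -c "
from rel import *
rel('w15.npy',[(121,35),(603,35),(578,524),(197,161),(527,161)])
rel('w14.npy',[(86,43),(581,43),(557,544),(164,174),(501,174)])"
```

```text
stand [ 0.4463 -0.2941  0.5632 -0.0041] [-0.6 -0.   0.4  0.2 -0.2 -0.6  0.2  0.2  0.2  0.2]
held [ 0.4445 -0.2918  0.5661  0.0401] [-0.3  1.2  0.4  0.6  0.3 -0.1 -0.  -0.4 -0.6 -0.6  0.1 -0.9]
rel tool x,y 0.00029246089620273076 0.0029059364453119132
stand [ 0.4462 -0.2939  0.5623 -0.0043] [-0.6  0.1  0.3  0.5 -0.2 -0.7 -0.1 -0.   0.5  0.1]
held [ 0.4482 -0.2957  0.5662  0.0337] [-0.3  1.2  0.4  0.6  0.3 -0.1 -0.  -0.4 -0.6 -0.6  0.1 -0.9]
rel tool x,y -0.000728689437542014 -0.0025901759985790147
```

Emit:
send_rows([
  {"delta_pos":[0,0.3,0],"roll":0,"fingers":0.5},
  {"delta_pos":[0,0,0],"roll":0,"fingers":0.5},
])

```text
time: 13.2
tcp_pos: [0.4458, -0.295, 0.0721]
tool_rot: [3.006, 0.874, 0.024]
contact_force: [-0.1, -0.7, -2.9]
opening: 0.0595
```

```bash
python3 -c "
from h import *
tz();plan([.4450,-.295,.061],32.3)
p=r.camera('wrist');save(p,'w16');np.save('w16.npy',dict(p),allow_pickle=True)
cv2.imwrite('pics/w16c.png',cv2.resize(cv2.imread('pics/w16.png')[175:345,215:415],None,fx=3.5,fy=3.5,interpolation=cv2.INTER_CUBIC))"
```

```text
toolz along x,y(tool) deg [0.66 0.86] j [-0.751  0.277  1.782  0.008  1.065  0.249]
t 13.2 tcp [ 0.4458 -0.295   0.0721] head 32.45 tilt 1.09 F [-0.1 -0.7 -2.9] open 0.0595
delta cm tool [-0.08 -0.06  1.11] rows 0.3 roll 0.15
```

View pics/w16c.png

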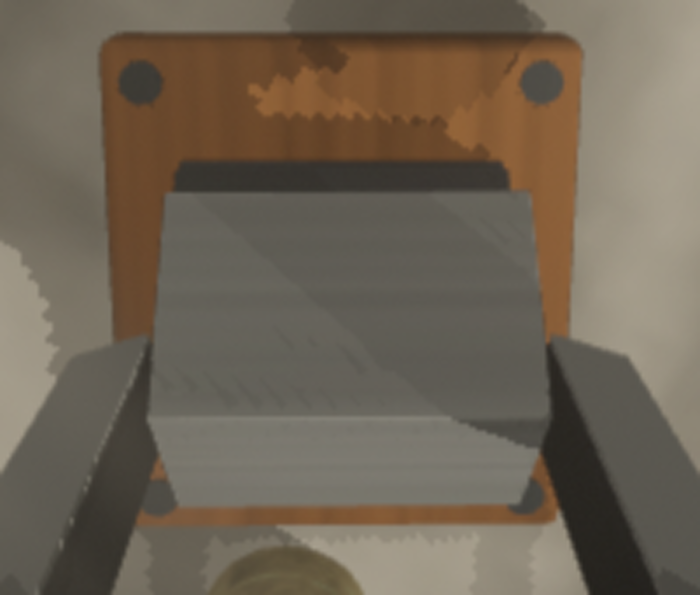

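Emit:
send_rows([
  {"delta_pos":[0,-0.2,0.4],"roll":0,"fingers":0.5},
  {"delta_pos":[0,0,0.4],"roll":0,"fingers":0.5},
  {"delta_pos":[0,0,0],"roll":0,"fingers":0.5},
])

```text
time: 13.5
tcp_pos: [0.4453, -0.294, 0.0634]
tool_rot: [3.004, 0.874, 0.025]
contact_force: [1.1, -2.4, -4.2]
opening: 0.0597
```

```bash
python3 -c "
from h import *
tz();plan([.4450,-.294,.061],32.3)
p=r.camera('wrist');save(p,'w17');np.save('w17.npy',dict(p),allow_pickle=True)
cv2.imwrite('pics/w17c.png',cv2.resize(cv2.imread('pics/w17.png')[175:345,215:415],None,fx=3.5,fy=3.5,interpolation=cv2.INTER_CUBIC))"
```

```text
toolz along x,y(tool) deg [0.68 0.97] j [-0.75   0.287  1.791  0.008  1.044  0.25 ]
t 13.5 tcp [ 0.4453 -0.294   0.0634] head 32.44 tilt 1.18 F [ 1.1 -2.4 -4.2] open 0.0597
delta cm tool [-0.03 -0.02  0.24] rows 0.1 roll 0.14
```

View pics/w17c.png

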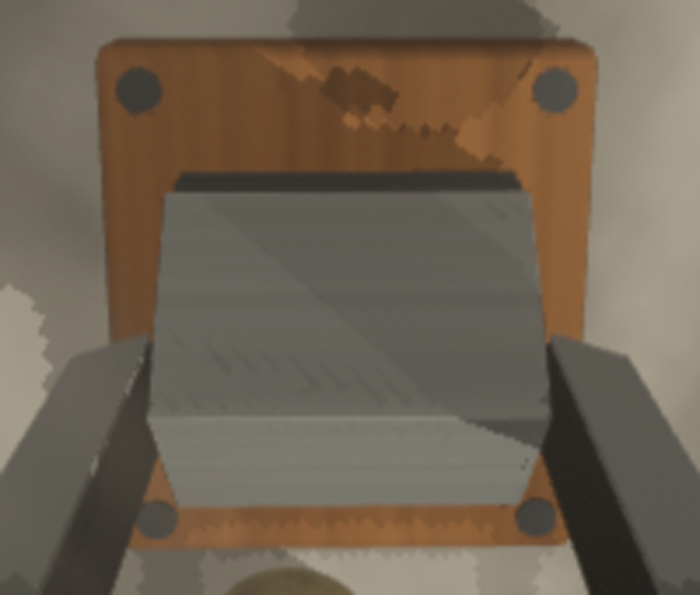

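Emit:
send_rows([
  {"delta_pos":[0,0,0.3],"roll":0,"fingers":0.5},
  {"delta_pos":[0,0,0],"roll":0,"fingers":0.5},
])

```text
time: 13.72
tcp_pos: [0.4455, -0.294, 0.0605]
tool_rot: [3.005, 0.874, 0.025]
contact_force: [1.3, -1.8, -6.5]
opening: 0.0596
```

```bash
python3 -c "
from h import *
tz();plan([.4450,-.294,.061],32.3)
p=r.camera('scene');save(p,'s18')
cv2.imwrite('pics/s18c.png',cv2.resize(cv2.imread('pics/s18.png')[315:395,315:395],None,fx=7,fy=7,interpolation=cv2.INTER_CUBIC))"
```

```text
toolz along x,y(tool) deg [0.69 0.95] j [-0.75   0.292  1.792  0.009  1.039  0.25 ]
t 13.72 tcp [ 0.4455 -0.294   0.0605] head 32.43 tilt 1.17 F [ 1.3 -1.8 -6.5] open 0.0596
delta cm tool [-0.04 -0.03 -0.05] rows 0.0 roll 0.13
```

View pics/s18c.png

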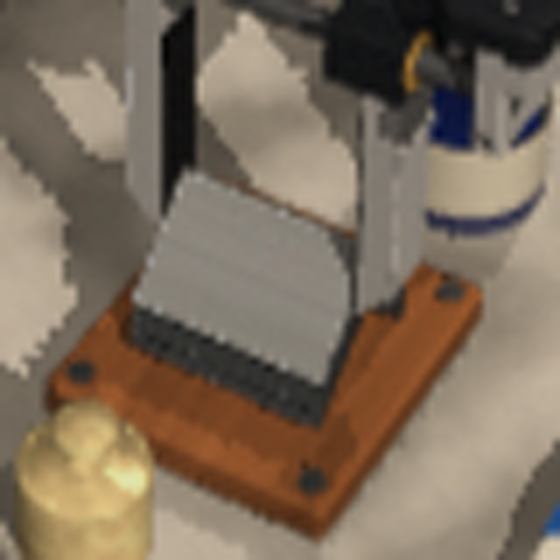

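Emit:
send_rows([
  {"delta_pos":[0,0,0],"roll":0,"fingers":0.75},
  {"delta_pos":[0,0,0],"roll":0,"fingers":0.8},
  {"delta_pos":[0,0,0],"roll":0,"fingers":0.85},
  {"delta_pos":[0,0,0],"roll":0,"fingers":0.85},
])

```text
time: 14.1
tcp_pos: [0.4457, -0.294, 0.0613]
tool_rot: [3.005, 0.874, 0.026]
contact_force: [-0.7, -0.8, 0.5]
opening: 0.0797
```

```bash
python3 -c "
from h import *
tz();plan([.4450,-.294,.061],32.3)
p=r.camera('scene');save(p,'s19')
cv2.imwrite('pics/s19c.png',cv2.resize(cv2.imread('pics/s19.png')[315:395,315:395],None,fx=7,fy=7,interpolation=cv2.INTER_CUBIC))"
```

```text
toolz along x,y(tool) deg [0.7  0.93] j [-0.75   0.291  1.791  0.009  1.041  0.25 ]
t 14.1 tcp [ 0.4457 -0.294   0.0613] head 32.43 tilt 1.17 F [-0.7 -0.8  0.5] open 0.0797
delta cm tool [-0.06 -0.04  0.03] rows 0.0 roll 0.13
```

View pics/s19c.png

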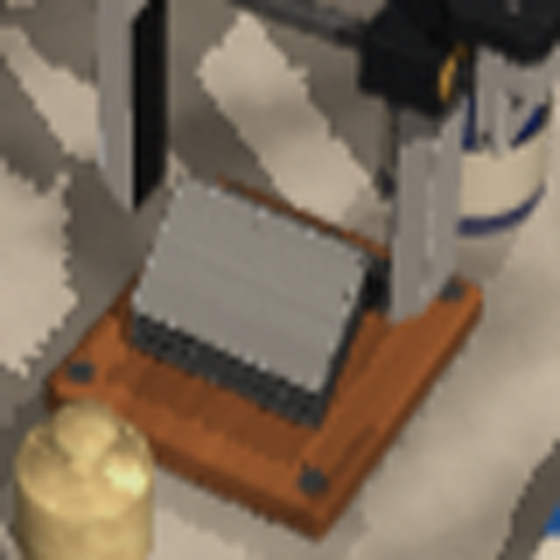

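Emit:
send_rows([
  {"delta_pos":[0,0,-1],"roll":0,"fingers":0.95},
  {"delta_pos":[0,0,-2],"roll":0,"fingers":1},
  {"delta_pos":[0,0,-3],"roll":0,"fingers":1},
  {"delta_pos":[0,0,-3],"roll":0,"fingers":1},
  {"delta_pos":[0,0,-3],"roll":0,"fingers":1},
  {"delta_pos":[0,0,-3],"roll":0,"fingers":1},
  {"delta_pos":[0,0,-3],"roll":0,"fingers":1},
  {"delta_pos":[-1,0,-2],"roll":0,"fingers":1},
])

```text
time: 14.82
tcp_pos: [0.4305, -0.2938, 0.2691]
tool_rot: [3.015, 0.879, 0.017]
contact_force: [0.9, -0.9, -0.4]
opening: 0.0942
```

```bash
python3 -c "
from h import *
tz();plan([.40,.0,.29],18)
p=r.camera('wrist');save(p,'w20');np.save('w20.npy',dict(p),allow_pickle=True)
print(proj(p,[.446,-.294,.06]))"
```

```text
toolz along x,y(tool) deg [0.58 0.25] j [-0.771  0.048  1.61   0.009  1.477  0.232]
t 14.82 tcp [ 0.4305 -0.2938  0.2691] head 32.52 tilt 0.63 F [ 0.9 -0.9 -0.4] open 0.0942
delta cm tool [ 13.24 -26.4   -2.07] rows 7.2 roll 14.52
[321.3380784  204.86615593]
```

View pics/w20.png

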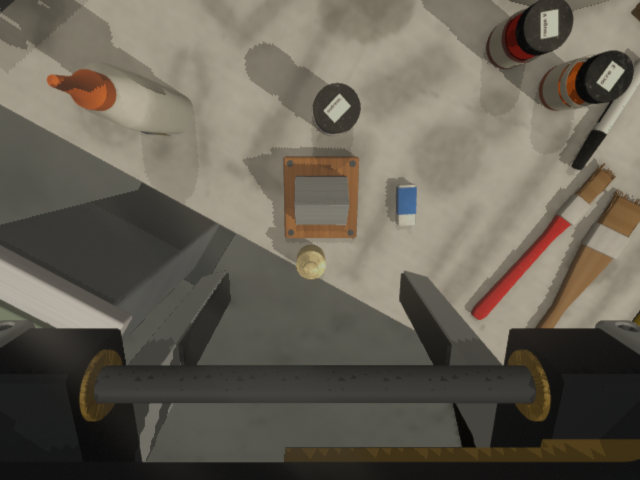

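Emit:
send_rows([
  {"delta_pos":[1.7,-3.5,-0.4],"roll":0,"fingers":1},
  {"delta_pos":[1.7,-3.5,-0.4],"roll":0,"fingers":1},
  {"delta_pos":[1.7,-3.5,-0.3],"roll":0,"fingers":1},
  {"delta_pos":[1.7,-3.5,-0.3],"roll":0,"fingers":1},
  {"delta_pos":[1.7,-3.5,0],"roll":0,"fingers":1},
  {"delta_pos":[1.7,-3.5,0],"roll":0,"fingers":1},
  {"delta_pos":[1.7,-3.5,0],"roll":0,"fingers":0.8},
  {"delta_pos":[1.7,-3.5,0],"roll":0,"fingers":0.6},
])

```text
time: 15.53
tcp_pos: [0.3961, 0.0152, 0.2923]
tool_rot: [3.002, 0.843, 0.039]
contact_force: [0.7, 0.4, 0.2]
opening: 0.0841
```

```bash
python3 -c "
from h import *
tz();plan([.46,.13,.27],-15)"
```

```text
toolz along x,y(tool) deg [1.01 1.67] j [-0.172 -0.271  1.85  -0.01   1.53   0.852]
t 15.53 tcp [0.3961 0.0152 0.2923] head 31.37 tilt 1.95 F [0.7 0.4 0.2] open 0.0841
delta cm tool [11.38 -6.54  2.24] rows 3.2 roll 46.37
```

Emit:
send_rows([
  {"delta_pos":[2.8,-1.6,0.4],"roll":0,"fingers":0.48},
  {"delta_pos":[2.8,-1.6,0.4],"roll":0,"fingers":0.48},
  {"delta_pos":[2.8,-1.6,0.4],"roll":0,"fingers":0.48},
  {"delta_pos":[2,-1.2,0.4],"roll":0,"fingers":0.48},
  {"delta_pos":[0,0,0],"roll":7,"fingers":0.48},
  {"delta_pos":[0,0,0],"roll":7,"fingers":0.48},
  {"delta_pos":[0,0,0],"roll":7,"fingers":0.48},
  {"delta_pos":[0,0,0],"roll":7,"fingers":0.48},
])

```text
time: 16.2
tcp_pos: [0.4516, 0.1362, 0.2801]
tool_rot: [3.126, 0.085, 0.059]
contact_force: [0.1, -0.1, 0.2]
opening: 0.0451
```

```bash
python3 -c "
from h import *
tz();plan([.46,.13,.27],-15)"
```

```text
toolz along x,y(tool) deg [2.14 0.84] j [ 0.121 -0.088  1.721 -0.017  1.472  1.639]
t 16.2 tcp [0.4516 0.1362 0.2801] head 3.13 tilt 2.3 F [ 0.1 -0.1  0.2] open 0.0451
delta cm tool [0.76 0.65 1.05] rows 0.4 roll 18.13
```

Emit:
send_rows([
  {"delta_pos":[-1,0,0],"roll":7,"fingers":0.48},
  {"delta_pos":[-1,0,0],"roll":6,"fingers":0.48},
  {"delta_pos":[0,0,0],"roll":0,"fingers":0.48},
])

```text
time: 16.45
tcp_pos: [0.4307, 0.1368, 0.28]
tool_rot: [3.119, -0.287, 0.062]
contact_force: [-0.3, 0.5, -0.3]
opening: 0.0453
```

```bash
python3 -c "
from h import *
tz();plan([.46,.13,.27],-15)
p=r.camera('wrist');save(p,'w21');np.save('w21.npy',dict(p),allow_pickle=True)
for k in ['latch_left_grip','latch_right_grip','panel_handle']:
  for a in r.landmark_of(p,k)[:2]: print(k,np.round(a['uv'],1),round(a['score'],2), onz(p,a['uv'],dict(l=.105,p=.119)[k[0]]).round(4))
"
```

```text
toolz along x,y(tool) deg [2.29 0.3 ] j [ 0.128 -0.134  1.763 -0.017  1.476  1.884]
t 16.45 tcp [0.4307 0.1368 0.28  ] head -10.53 tilt 2.31 F [-0.3  0.5 -0.3] open 0.0453
delta cm tool [2.96 0.12 1.12] rows 0.8 roll 4.47
latch_left_grip [160.2 165.7] 0.64 [0.5186 0.2712 0.105 ]
latch_left_grip [136.1  31.4] 0.51 [0.6354 0.2593 0.105 ]
latch_right_grip [313.2 199.1] 0.84 [0.4597 0.1319 0.105 ]
panel_handle [233.7 192.2] 0.82 [0.4815 0.2041 0.119 ]
panel_handle [138.9  32.7] 0.42 [0.6285 0.2518 0.119 ]
```

View pics/w21.png

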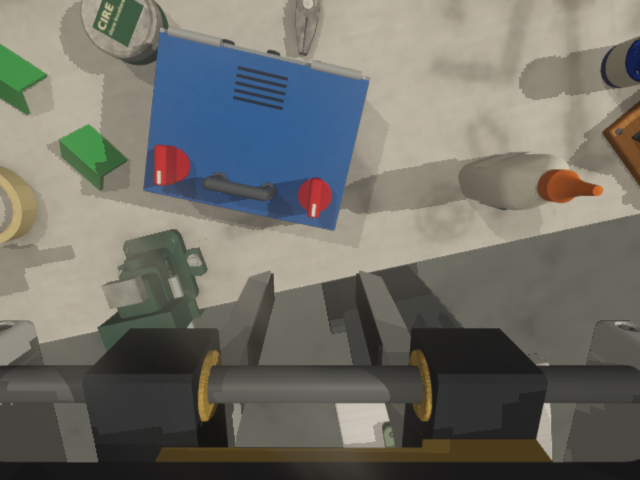

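```bash
python3 -c "
import cv2
a=cv2.imread('pics/w21.png')
cv2.imwrite('pics/w21c.png',cv2.resize(a[20:240,135:380],None,fx=3,fy=2.72,interpolation=cv2.INTER_CUBIC))
cv2.imwrite('pics/w21r.png',cv2.resize(a[170:225,285:345],None,fx=10,fy=10,interpolation=cv2.INTER_CUBIC))
cv2.imwrite('pics/w21l.png',cv2.resize(a[135:190,140:200],None,fx=10,fy=10,interpolation=cv2.INTER_CUBIC))
"
```

```text
(no output)
```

View pics/w21c.png

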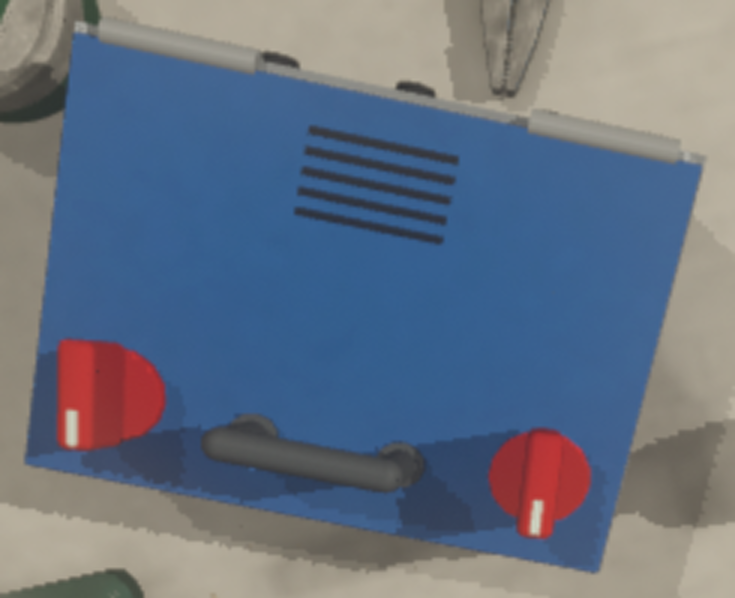

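View pics/w21r.png

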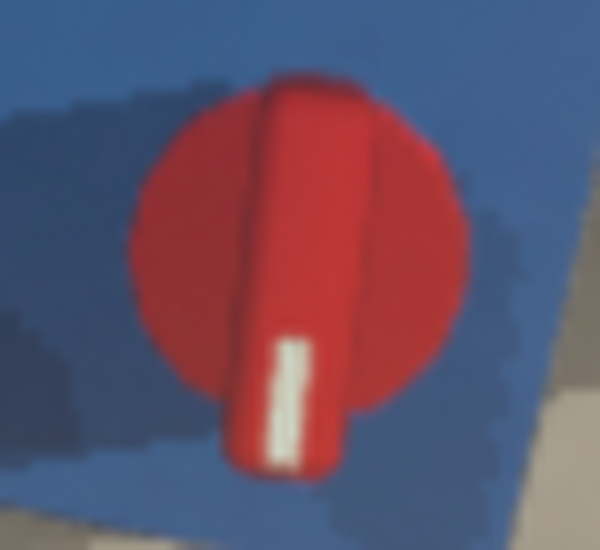

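View pics/w21l.png

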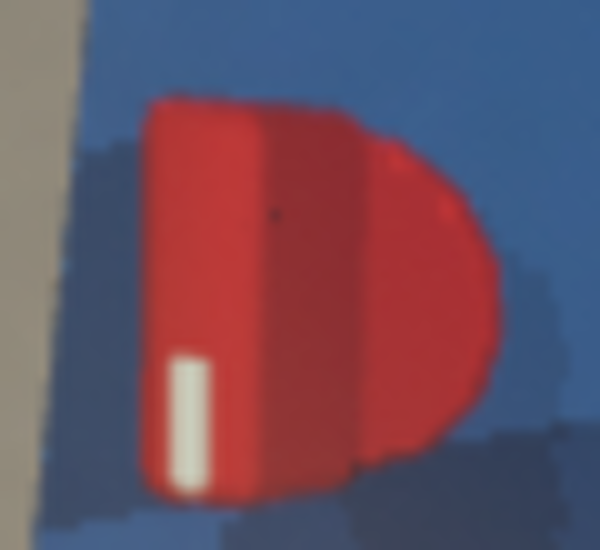

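Run:
```python
from h import *
p=np.load('w21.npy',allow_pickle=True).item()
g=lambda c:(c[0]/3+135-.35,c[1]/2.72+20-.35)
uv=np.array([g(c) for c in [(77,33),(702,163),(598,572),(27,464)]])
L=np.array([[.078,.104,.079],[.078,-.104,.079],[-.078,-.104,.079],[-.078,.104,.079]])
for free in(3,4):
  s=least_squares(lambda b:np.array([proj(p,x+[0,0,b[3] if free==4 else 0]) for x in box_pts(b,L)]).ravel()-uv.ravel(),[.529,.178,-.4,0][:free])
  print('box',s.x.round(4),np.degrees(s.x[2]).round(2),s.fun.round(1))
b=s.x; dz=b[3]
print('LL',box_pts(b,[-.046,.075,0]),'LR',box_pts(b,[-.046,-.075,0]),'H',box_pts(b,[-.052,0,0]))
for n,o,u in [('R',(285,170),[(318,90),(285,470)]),('L',(140,135),[(205,100),(200,495)])]:
    a,c=[onz(p,(x/10+o[0]-.45,y/10+o[1]-.45),.114+dz) for x,y in u]
    print(n,'mid',((a+c)/2).round(4),np.linalg.norm(a-c).round(4),'dir',np.degrees(np.arctan2(*(c-a)[[1,0]])).round(1), 'latch val deg',(np.degrees(np.arctan2(*(c-a)[[1,0]]))-180-np.degrees(b[2])).round(1))
plan(list(box_pts(b,[-.046,-.075,.15])[0]))
```

```text
box [ 0.5303  0.1817 -0.3933] -22.53 [-1.4 -1.1  1.3  0.   1.   0.9 -0.9  0.7]
box [ 0.5308  0.1823 -0.3934 -0.004 ] -22.54 [-0.3 -0.2  0.   0.4  0.2 -0.2  0.2 -0.1]
LL [[0.51707805 0.26919719 0.        ]] LR [[0.45957588 0.13065658 0.        ]] H [[0.48278534 0.20222698 0.        ]]
R mid [0.4613 0.1302 0.11  ] 0.0371 dir 164.5 latch val deg 7.1
L mid [0.5194 0.2692 0.11  ] 0.037 dir 163.0 latch val deg 5.5
t 16.65 tcp [0.4324 0.1365 0.2802] head -10.33 tilt 2.38 F [ 0.1 -0.2 -0.5] open 0.0452
delta cm tool [ 2.24  0.02 13.12] rows 3.2 roll None
```

Emit:
send_rows([
  {"delta_pos":[1,0,1.5],"roll":5,"fingers":0.48},
  {"delta_pos":[1,0.1,2.5],"roll":0,"fingers":0.48},
  {"delta_pos":[0,0,2.5],"roll":0,"fingers":0.48},
  {"delta_pos":[0,0,2.5],"roll":0,"fingers":0.48},
  {"delta_pos":[0,0,2],"roll":0,"fingers":0.48},
  {"delta_pos":[0,0,1],"roll":0,"fingers":0.48},
  {"delta_pos":[0,0,0],"roll":0,"fingers":0.48},
])

```text
time: 17.23
tcp_pos: [0.464, 0.1291, 0.1604]
tool_rot: [3.109, -0.411, 0.081]
contact_force: [0.4, -0.6, -0.2]
opening: 0.0446
```

```bash
python3 -c "
from h import *
tz();plan([.46,.130,.10],-15.5)
p=r.camera('wrist');save(p,'w22');np.save('w22.npy',dict(p),allow_pickle=True)"
```

```text
toolz along x,y(tool) deg [ 2.95 -0.11] j [ 0.103  0.031  1.86  -0.018  1.202  1.943]
t 17.23 tcp [0.464  0.1291 0.1604] head -15.06 tilt 2.96 F [ 0.4 -0.6 -0.2] open 0.0446
delta cm tool [-0.72  0.02  6.01] rows 1.5 roll 0.44
```

View pics/w22.png

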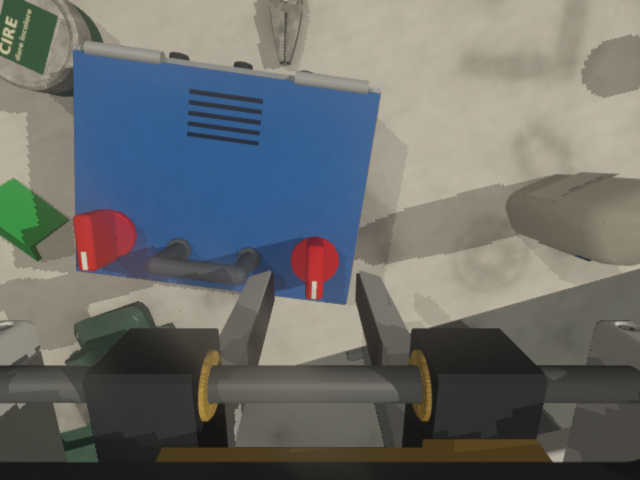

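Emit:
send_rows([
  {"delta_pos":[-0.2,0,1],"roll":0.3,"fingers":0.38},
  {"delta_pos":[-0.2,0,1.2],"roll":0,"fingers":0.38},
  {"delta_pos":[-0.2,0,1.2],"roll":0,"fingers":0.38},
  {"delta_pos":[-0.1,0,1],"roll":0,"fingers":0.38},
  {"delta_pos":[0,0,0.6],"roll":0,"fingers":0.38},
  {"delta_pos":[0,0,0],"roll":0,"fingers":0.38},
])

```text
time: 17.78
tcp_pos: [0.4668, 0.1314, 0.115]
tool_rot: [3.111, -0.418, 0.106]
contact_force: [0.2, -0.4, 0.2]
opening: 0.0356
```

```bash
python3 -c "
from h import *
tz();plan([.46,.130,.10],-15.5)
p=r.camera('wrist');save(p,'w23');np.save('w23.npy',dict(p),allow_pickle=True)"
```

```text
toolz along x,y(tool) deg [ 3.83 -0.47] j [ 0.107  0.087  1.906 -0.019  1.083  1.954]
t 17.78 tcp [0.4668 0.1314 0.115 ] head -15.33 tilt 3.86 F [ 0.2 -0.4  0.2] open 0.0356
delta cm tool [-0.72  0.33  1.46] rows 0.4 roll 0.17
```

View pics/w23.png

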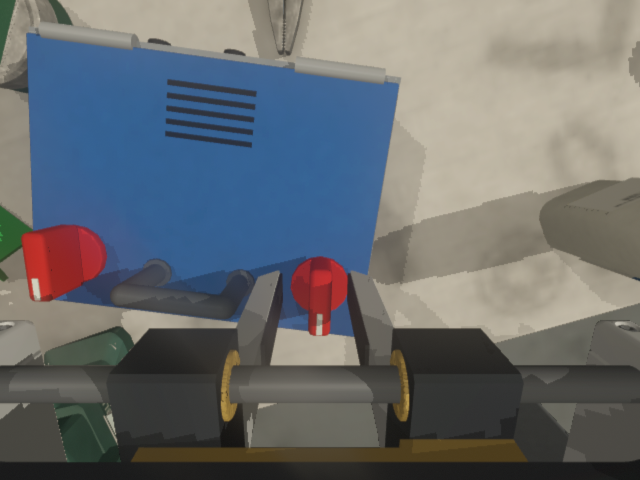

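Run:
```python
from h import *
p=np.load('w23.npy',allow_pickle=True).item(); s=r.state(); M=R.from_rotvec(s['tool_rot']).as_matrix()
for z in(.110,.114):
    m=(onz(p,(320,258),z)+onz(p,(319,334),z))/2; print(m, (M.T@(m-s['tcp_pos'])).round(4))
print(proj(p,s['tcp_pos']))
cv2.imwrite('pics/w23c.png',cv2.resize(cv2.imread('pics/w23.png')[240:350,230:400],None,fx=4.5,fy=4.5,interpolation=cv2.INTER_CUBIC))
```

```text
[0.46379103 0.12951365 0.11      ] [-0.0031  0.0028  0.0054]
[0.46529576 0.12912681 0.114     ] [-0.0013  0.0027  0.0015]
[314.28593871 295.79039667]
```

View pics/w23c.png

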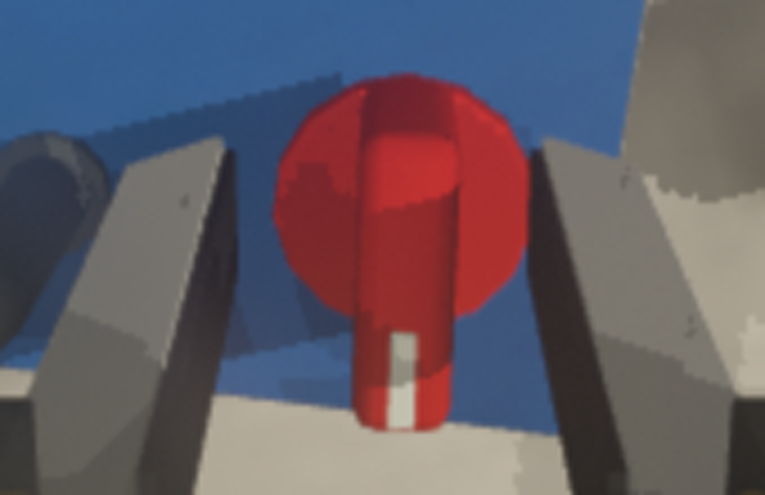

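Emit:
send_rows([
  {"delta_pos":[-0.4,0.2,0.4],"roll":0,"fingers":0.38},
  {"delta_pos":[-0.3,0.1,0.5],"roll":0,"fingers":0.38},
  {"delta_pos":[0,0,0.5],"roll":0,"fingers":0.38},
  {"delta_pos":[0,0,0],"roll":0,"fingers":0.38},
])

```text
time: 18.17
tcp_pos: [0.4621, 0.1304, 0.1022]
tool_rot: [-3.111, 0.418, -0.115]
contact_force: [-1.6, 0.1, -0.5]
opening: 0.0359
```

```bash
python3 -c "
from h import *
tz();plan([.46,.130,.10],-15.5)
p=r.camera('wrist');save(p,'w24')
cv2.imwrite('pics/w24c.png',cv2.resize(cv2.imread('pics/w24.png')[240:350,230:400],None,fx=4.5,fy=4.5,interpolation=cv2.INTER_CUBIC))
"
```

```text
toolz along x,y(tool) deg [ 4.13 -0.59] j [ 0.106  0.092  1.932 -0.019  1.046  1.953]
t 18.17 tcp [0.4621 0.1304 0.1022] head -15.34 tilt 4.18 F [-1.6  0.1 -0.5] open 0.0359
delta cm tool [-0.2   0.09  0.21] rows 0.1 roll 0.16
```

View pics/w24c.png

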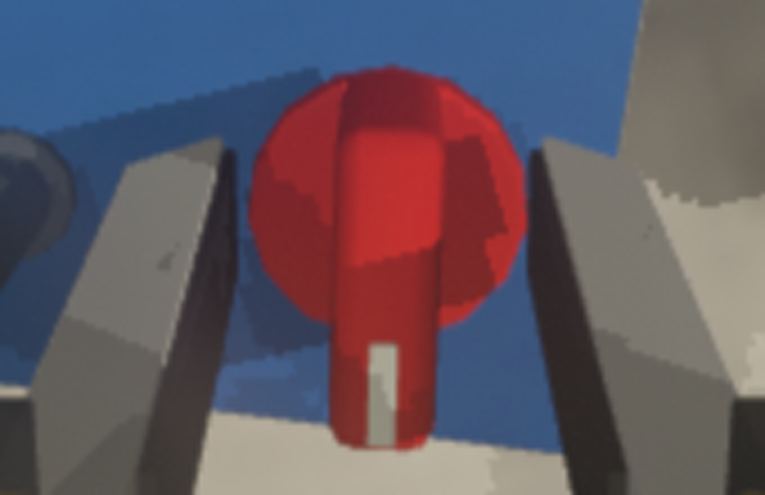

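Emit:
send_rows([
  {"delta_pos":[-0.1,0,0.2],"roll":0,"fingers":0},
  {"delta_pos":[0,0,0],"roll":0,"fingers":0},
  {"delta_pos":[0,0,0],"roll":0,"fingers":0},
  {"delta_pos":[0,0,0],"roll":0,"fingers":0},
  {"delta_pos":[0,0,0],"roll":0,"fingers":0},
  {"delta_pos":[0,0,0],"roll":0,"fingers":0},
])

```text
time: 18.72
tcp_pos: [0.4617, 0.1299, 0.1007]
tool_rot: [3.111, -0.418, 0.116]
contact_force: [0.3, 0.4, -1.1]
opening: 0.0119
```

```bash
python3 -c "
from h import *
tz();plan([.46,.130,.10],-15.5)
print(r.state()['moment'])
"
```

```text
toolz along x,y(tool) deg [ 4.2  -0.51] j [ 0.107  0.094  1.935 -0.021  1.042  1.954]
t 18.72 tcp [0.4617 0.1299 0.1007] head -15.32 tilt 4.23 F [ 0.3  0.4 -1.1] open 0.0119
delta cm tool [-0.17  0.04  0.06] rows 0.0 roll 0.18
[-0.0140899   0.10125839 -0.04302298]
```

Emit:
send_rows([
  {"delta_pos":[0,0,0],"roll":-3,"fingers":0},
  {"delta_pos":[0,0,0],"roll":-5,"fingers":0},
  {"delta_pos":[0,0,0],"roll":-5,"fingers":0},
  {"delta_pos":[0,0,0],"roll":-5,"fingers":0},
])

```text
time: 19.05
tcp_pos: [0.4618, 0.1306, 0.1007]
tool_rot: [3.127, 0.091, 0.114]
contact_force: [-0.1, -1.9, 0.1]
opening: 0.0119
```

```bash
python3 -c "
from h import *
tz();plan([.461,.130,.10],67)
print(r.state()['moment'])
"
```

```text
toolz along x,y(tool) deg [4.15 0.74] j [ 0.106  0.094  1.934 -0.019  1.042  1.628]
t 19.05 tcp [0.4618 0.1306 0.1007] head 3.35 tilt 4.22 F [-0.1 -1.9  0.1] open 0.0119
delta cm tool [-0.08  0.05  0.07] rows 0.0 roll -63.65
[ 0.23919374  0.14533859 -0.15435479]
```

Emit:
send_rows([
  {"delta_pos":[0,0,0],"roll":-6,"fingers":0},
  {"delta_pos":[0,0,0],"roll":-6,"fingers":0},
  {"delta_pos":[0,0,0],"roll":-6,"fingers":0},
  {"delta_pos":[0,0,0],"roll":-6,"fingers":0},
  {"delta_pos":[0,0,0],"roll":-6,"fingers":0},
  {"delta_pos":[0,0,0],"roll":-6,"fingers":0},
])

```text
time: 19.55
tcp_pos: [0.4614, 0.1314, 0.1007]
tool_rot: [2.916, 1.085, 0.102]
contact_force: [0.5, -1.9, 0.4]
opening: 0.0122
```

```bash
python3 -c "
from h import *
tz();plan([.461,.130,.10],67)
print(r.state()['moment'])
"
```

```text
toolz along x,y(tool) deg [2.93 2.84] j [ 0.105  0.094  1.934 -0.013  1.043  0.97 ]
t 19.55 tcp [0.4614 0.1314 0.1007] head 40.87 tilt 4.08 F [ 0.5 -1.9  0.4] open 0.0122
delta cm tool [-0.12  0.07  0.07] rows 0.0 roll -26.13
[ 0.42027658  0.35568711 -0.09853459]
```

Emit:
send_rows([
  {"delta_pos":[0,0,0],"roll":-6,"fingers":0},
  {"delta_pos":[0,0,0],"roll":-6,"fingers":0},
  {"delta_pos":[0,0,0],"roll":-6,"fingers":0},
  {"delta_pos":[0,0,0],"roll":-5,"fingers":0},
  {"delta_pos":[0,0,0],"roll":-2,"fingers":0},
])

```text
time: 19.97
tcp_pos: [0.4609, 0.1316, 0.1007]
tool_rot: [2.587, 1.711, 0.088]
contact_force: [1.0, -1.3, 0.9]
opening: 0.0126
```

```bash
python3 -c "
from h import *
tz();plan([.461,.130,.10],67)
print(r.state()['moment'])
"
```

```text
toolz along x,y(tool) deg [1.48 3.63] j [ 0.103  0.094  1.934 -0.009  1.046  0.509]
t 19.97 tcp [0.4609 0.1316 0.1007] head 67.01 tilt 3.92 F [ 1.  -1.3  0.9] open 0.0126
delta cm tool [-0.14  0.06  0.08] rows 0.0 roll 0.01
[ 0.12432303  0.37611724 -0.13411824]
```

Emit:
send_rows([
  {"delta_pos":[0,0,0],"roll":0,"fingers":0.4},
  {"delta_pos":[0,0,0],"roll":0,"fingers":0.4},
  {"delta_pos":[0,0,0],"roll":0,"fingers":0.4},
  {"delta_pos":[0,0,-1.5],"roll":0,"fingers":0.4},
  {"delta_pos":[0,0,-3],"roll":0,"fingers":0.4},
  {"delta_pos":[0,0,-3],"roll":0,"fingers":0.4},
  {"delta_pos":[0,0,-3],"roll":0,"fingers":0.4},
  {"delta_pos":[0,0,-1],"roll":0,"fingers":0.4},
])

```text
time: 20.63
tcp_pos: [0.4495, 0.1322, 0.2156]
tool_rot: [2.598, 1.708, 0.076]
contact_force: [0.6, 0.3, 1.0]
opening: 0.0382
```

```bash
python3 -c "
from h import *
tz();plan([.517,.267,.22],-17)
p=r.camera('wrist');save(p,'w25')
"
```

```text
toolz along x,y(tool) deg [1.33 3.05] j [ 0.105 -0.065  1.834 -0.006  1.314  0.514]
t 20.63 tcp [0.4495 0.1322 0.2156] head 66.68 tilt 3.33 F [0.6 0.3 1. ] open 0.0382
delta cm tool [15.06  0.87 -0.04] rows 3.7 roll 83.68
```

View pics/w25.png

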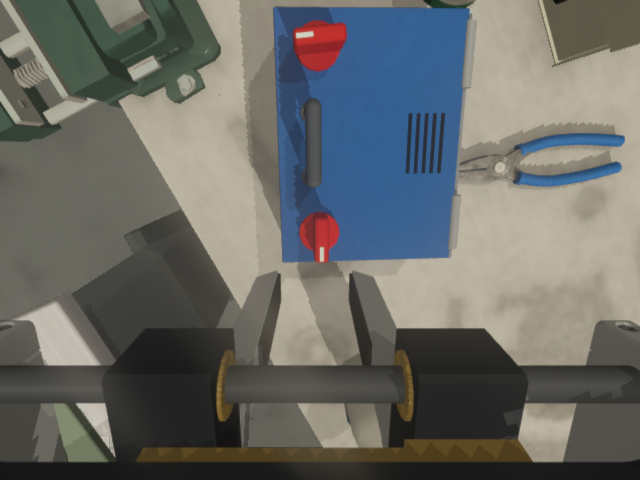

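Emit:
send_rows([
  {"delta_pos":[3.7,0.2,0],"roll":0,"fingers":0.4},
  {"delta_pos":[3.7,0.2,0],"roll":0,"fingers":0.4},
  {"delta_pos":[3.7,0.2,0],"roll":0,"fingers":0.4},
  {"delta_pos":[3.5,0.2,0],"roll":0,"fingers":0.4},
  {"delta_pos":[0,0,0],"roll":7,"fingers":0.4},
  {"delta_pos":[0,0,0],"roll":7,"fingers":0.4},
  {"delta_pos":[0,0,0],"roll":7,"fingers":0.4},
  {"delta_pos":[0,0,0],"roll":7,"fingers":0.4},
])

```text
time: 21.35
tcp_pos: [0.5165, 0.2699, 0.214]
tool_rot: [2.958, 0.999, 0.083]
contact_force: [0.1, 0.5, 0.2]
opening: 0.0372
```

Emit:
send_rows([
  {"delta_pos":[0,0,0],"roll":7,"fingers":0.4},
  {"delta_pos":[0,0,0],"roll":7,"fingers":0.4},
  {"delta_pos":[0,0,0],"roll":7,"fingers":0.4},
  {"delta_pos":[0,0,0],"roll":7,"fingers":0.4},
  {"delta_pos":[0,0,0],"roll":7,"fingers":0.4},
  {"delta_pos":[0,0,0],"roll":7,"fingers":0.4},
  {"delta_pos":[0,0,0],"roll":7,"fingers":0.4},
])

```text
time: 21.93
tcp_pos: [0.5123, 0.2704, 0.2037]
tool_rot: [-3.12, 0.351, -0.069]
contact_force: [-0.0, 0.0, -0.2]
opening: 0.0377
```

```bash
python3 -c "
from h import *
tz();plan([.517,.267,.16],-17)
p=r.camera('wrist');save(p,'w26');np.save('w26.npy',dict(p),allow_pickle=True)
"
```

```text
toolz along x,y(tool) deg [ 2.48 -0.36] j [ 0.347  0.201  1.576 -0.019  1.325  2.146]
t 21.93 tcp [0.5123 0.2704 0.2037] head -12.85 tilt 2.51 F [-0.   0.  -0.2] open 0.0377
delta cm tool [0.34 0.25 4.39] rows 1.1 roll 4.15
```

View pics/w26.png

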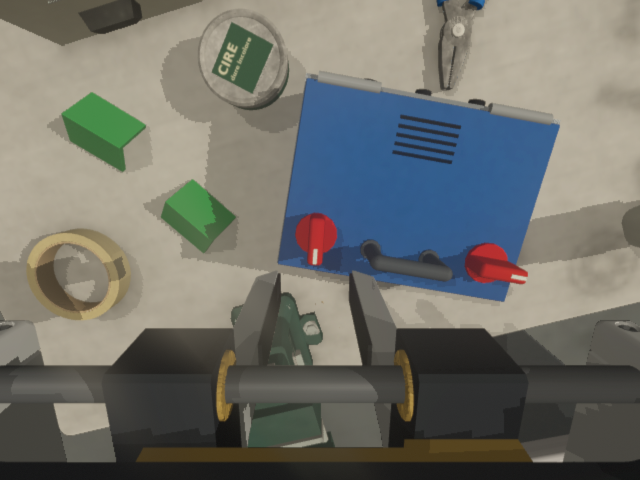

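Emit:
send_rows([
  {"delta_pos":[0.2,0.1,1],"roll":3.5,"fingers":0.4},
  {"delta_pos":[0,0,2],"roll":0,"fingers":0.4},
  {"delta_pos":[0,0,2],"roll":0,"fingers":0.4},
  {"delta_pos":[0,0,1.5],"roll":0,"fingers":0.4},
  {"delta_pos":[0,0,0.5],"roll":0,"fingers":0.4},
  {"delta_pos":[0,0,0],"roll":0,"fingers":0.4},
])

```text
time: 22.48
tcp_pos: [0.5158, 0.2689, 0.1275]
tool_rot: [-3.108, 0.438, -0.064]
contact_force: [0.1, -0.1, 0.5]
opening: 0.0379
```

```bash
python3 -c "
from h import *
tz();plan([.517,.268,.102],-17)
p=r.camera('wrist');save(p,'w27');np.save('w27.npy',dict(p),allow_pickle=True)
cv2.imwrite('pics/w27c.png',cv2.resize(cv2.imread('pics/w27.png')[225:350,225:405],None,fx=4.2,fy=4.2,interpolation=cv2.INTER_CUBIC))
"
```

```text
toolz along x,y(tool) deg [ 2.3  -0.45] j [ 0.342  0.284  1.64  -0.018  1.18   2.199]
t 22.48 tcp [0.5158 0.2689 0.1275] head -16.07 tilt 2.34 F [ 0.1 -0.1  0.5] open 0.0379
delta cm tool [0.04 0.08 2.56] rows 0.6 roll 0.93
```

View pics/w27c.png

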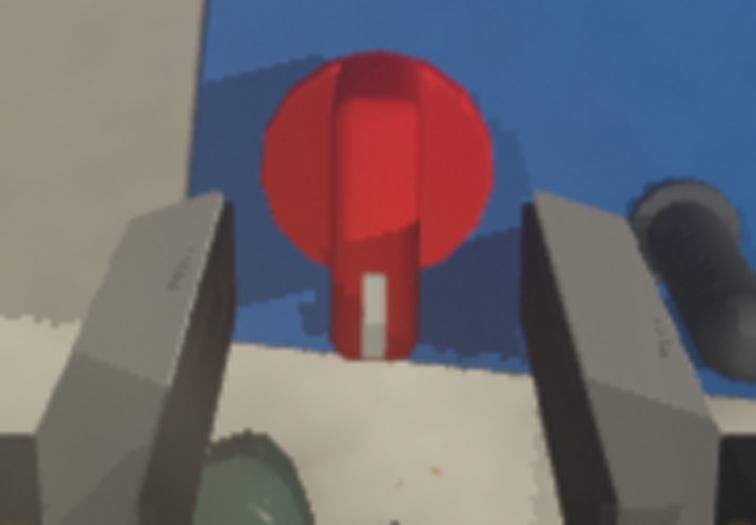

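Emit:
send_rows([
  {"delta_pos":[0,0,0.8],"roll":0,"fingers":0.38},
  {"delta_pos":[0,0,0.8],"roll":0,"fingers":0.38},
  {"delta_pos":[0,0,0.7],"roll":0,"fingers":0.38},
  {"delta_pos":[0,0,0.2],"roll":0,"fingers":0.38},
])

```text
time: 22.87
tcp_pos: [0.5193, 0.27, 0.1042]
tool_rot: [-3.105, 0.435, -0.073]
contact_force: [-0.2, -0.0, -0.4]
opening: 0.0356
```

```bash
python3 -c "
from h import *
tz();plan([.517,.268,.102],-17)
p=r.camera('wrist');save(p,'w28');np.save('w28.npy',dict(p),allow_pickle=True)
cv2.imwrite('pics/w28c.png',cv2.resize(cv2.imread('pics/w28.png')[225:350,225:405],None,fx=4.2,fy=4.2,interpolation=cv2.INTER_CUBIC))
"
```

```text
toolz along x,y(tool) deg [ 2.6  -0.68] j [ 0.341  0.316  1.654 -0.019  1.129  2.198]
t 22.87 tcp [0.5193 0.27   0.1042] head -15.97 tilt 2.69 F [-0.2 -0.  -0.4] open 0.0356
delta cm tool [-0.18  0.26  0.21] rows 0.1 roll 1.03
```

View pics/w28c.png

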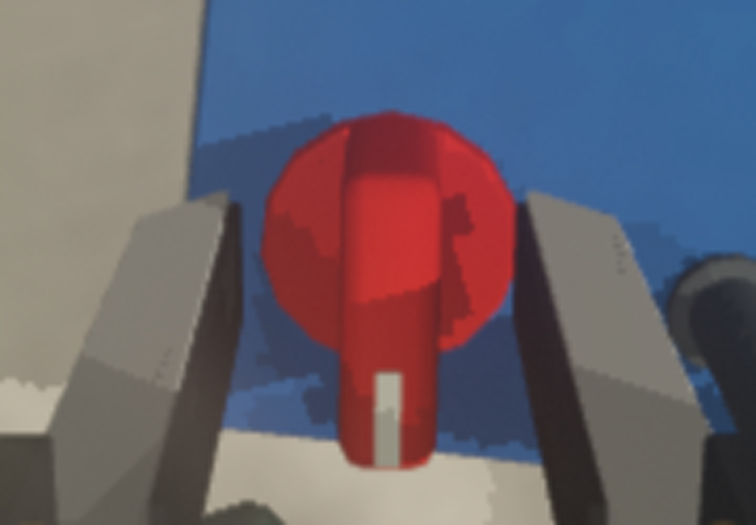

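Emit:
send_rows([
  {"delta_pos":[-0.3,0.2,0.4],"roll":0.5,"fingers":0.2},
  {"delta_pos":[0,0,0],"roll":0,"fingers":0},
  {"delta_pos":[0,0,0],"roll":0,"fingers":0},
  {"delta_pos":[0,0,0],"roll":0,"fingers":0},
  {"delta_pos":[0,0,0],"roll":0,"fingers":0},
  {"delta_pos":[0,0,0],"roll":0,"fingers":0},
  {"delta_pos":[0,0,0],"roll":0,"fingers":0},
])

```text
time: 23.5
tcp_pos: [0.5163, 0.2692, 0.1003]
tool_rot: [-3.102, 0.45, -0.075]
contact_force: [1.3, 1.3, -1.5]
opening: 0.0118
```

```bash
python3 -c "
from h import *
tz();plan([.517,.268,.102],67)
print(r.state()['moment'])
"
```

```text
toolz along x,y(tool) deg [ 2.67 -0.76] j [ 0.342  0.314  1.665 -0.019  1.117  2.208]
t 23.5 tcp [0.5163 0.2692 0.1003] head -16.51 tilt 2.78 F [ 1.3  1.3 -1.5] open 0.0118
delta cm tool [ 0.11  0.09 -0.17] rows 0.1 roll -83.51
[-0.15621144  0.07664974 -0.06531448]
```

Emit:
send_rows([
  {"delta_pos":[0,0,0],"roll":-4,"fingers":0},
  {"delta_pos":[0,0,0],"roll":-6,"fingers":0},
  {"delta_pos":[0,0,0],"roll":-6,"fingers":0},
  {"delta_pos":[0,0,0],"roll":-6,"fingers":0},
  {"delta_pos":[0,0,0],"roll":-6,"fingers":0},
  {"delta_pos":[0,0,0],"roll":-6,"fingers":0},
  {"delta_pos":[0,0,0],"roll":-6,"fingers":0},
])

```text
time: 24.08
tcp_pos: [0.5164, 0.268, 0.1003]
tool_rot: [3.054, 0.682, 0.072]
contact_force: [0.1, -1.5, -1.5]
opening: 0.0117
```

```bash
python3 -c "
from h import *
tz();plan([.517,.268,.102],67)
print(r.state()['moment'])
"
```

```text
toolz along x,y(tool) deg [2.44 1.23] j [ 0.34   0.314  1.666 -0.019  1.118  1.479]
t 24.08 tcp [0.5164 0.268  0.1003] head 25.21 tilt 2.73 F [ 0.1 -1.5 -1.5] open 0.0117
delta cm tool [ 0.06  0.03 -0.17] rows 0.0 roll -41.79
[ 0.29484942  0.11008661 -0.09506266]
```

Emit:
send_rows([
  {"delta_pos":[0,0,0],"roll":-6,"fingers":0},
  {"delta_pos":[0,0,0],"roll":-6,"fingers":0},
  {"delta_pos":[0,0,0],"roll":-6,"fingers":0},
  {"delta_pos":[0,0,0],"roll":-6,"fingers":0},
  {"delta_pos":[0,0,0],"roll":-6,"fingers":0},
  {"delta_pos":[0,0,0],"roll":-6,"fingers":0},
  {"delta_pos":[0,0,0],"roll":-4,"fingers":0},
])

```text
time: 24.67
tcp_pos: [0.5174, 0.2668, 0.1003]
tool_rot: [2.6, 1.718, 0.062]
contact_force: [1.9, -0.9, -1.6]
opening: 0.0122
```

```bash
python3 -c "
from h import *
tz();plan([.517,.268,.102],67)
print(r.state()['moment'])
"
```

```text
toolz along x,y(tool) deg [1.13 2.43] j [ 0.335  0.314  1.665 -0.015  1.118  0.745]
t 24.67 tcp [0.5174 0.2668 0.1003] head 66.93 tilt 2.68 F [ 1.9 -0.9 -1.6] open 0.0122
delta cm tool [ 0.1  -0.08 -0.17] rows 0.1 roll -0.07
[ 0.2886048   0.2411836  -0.04580852]
```

Emit:
send_rows([
  {"delta_pos":[0,0,0],"roll":0,"fingers":0.4},
  {"delta_pos":[0,0,0],"roll":0,"fingers":0.4},
  {"delta_pos":[0,0,0],"roll":0,"fingers":0.4},
  {"delta_pos":[0,0,-1.5],"roll":0,"fingers":0.4},
  {"delta_pos":[0,0,-3],"roll":0,"fingers":0.4},
  {"delta_pos":[0,0,-3],"roll":0,"fingers":0.4},
  {"delta_pos":[0,0,-1],"roll":0,"fingers":0.4},
  {"delta_pos":[0,0,0],"roll":0,"fingers":0.4},
])

```text
time: 25.33
tcp_pos: [0.5121, 0.266, 0.187]
tool_rot: [2.608, 1.708, 0.056]
contact_force: [-0.1, -0.0, 0.4]
opening: 0.0376
```

```bash
python3 -c "
from h import *
tz();plan([.4825,.2015,.18],67.5)
"
```

```text
toolz along x,y(tool) deg [0.97 2.26] j [ 0.337  0.21   1.6   -0.015  1.291  0.753]
t 25.33 tcp [0.5121 0.266  0.187 ] head 66.45 tilt 2.46 F [-0.1 -0.   0.4] open 0.0376
delta cm tool [-7.1  -0.16  0.58] rows 1.7 roll -1.05
```

Emit:
send_rows([
  {"delta_pos":[-3,0,0],"roll":-0.5,"fingers":0.4},
  {"delta_pos":[-3,0,0],"roll":-0.5,"fingers":0.4},
  {"delta_pos":[-1,0,0],"roll":0,"fingers":0.4},
  {"delta_pos":[0,0,0],"roll":0,"fingers":0.4},
])

```text
time: 25.67
tcp_pos: [0.4837, 0.2011, 0.1834]
tool_rot: [2.592, 1.732, 0.057]
contact_force: [-1.1, 0.3, 0.1]
opening: 0.0376
```

```bash
python3 -c "
from h import *
tz();plan([.4825,.2015,.111],67.5)
p=r.camera('wrist');save(p,'w30');np.save('w30.npy',dict(p),allow_pickle=True)
p=r.camera('top');save(p,'t30')
cv2.imwrite('pics/t30c.png',cv2.resize(cv2.imread('pics/t30.png')[170:330,150:340],None,fx=3.7,fy=3.7,interpolation=cv2.INTER_CUBIC))
"
```

```text
toolz along x,y(tool) deg [1.  2.3] j [ 0.235  0.1    1.735 -0.01   1.263  0.63 ]
t 25.67 tcp [0.4837 0.2011 0.1834] head 67.52 tilt 2.51 F [-1.1  0.3  0.1] open 0.0376
delta cm tool [-0.13 -0.42  7.22] rows 1.8 roll 0.02
```

View pics/w30.png

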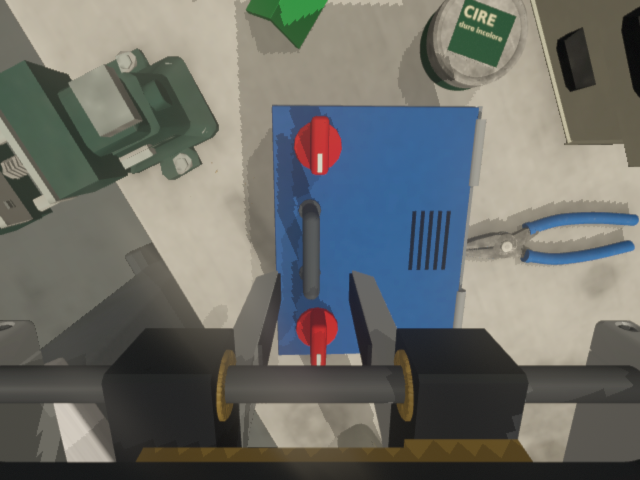

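View pics/t30c.png

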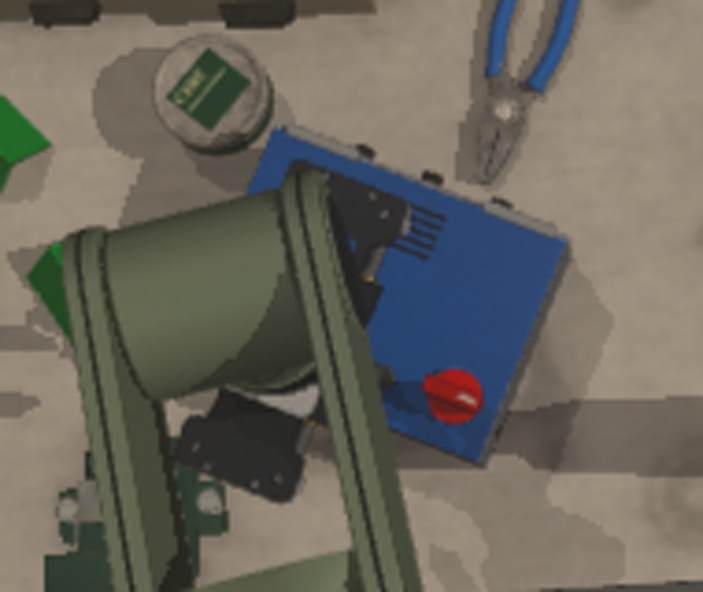

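Emit:
send_rows([
  {"delta_pos":[0,-0.1,1.2],"roll":0,"fingers":0.42},
  {"delta_pos":[0,-0.1,1.5],"roll":0,"fingers":0.42},
  {"delta_pos":[0,-0.1,1.5],"roll":0,"fingers":0.42},
  {"delta_pos":[0,-0.1,1.2],"roll":0,"fingers":0.42},
  {"delta_pos":[0,0,0.8],"roll":0,"fingers":0.42},
  {"delta_pos":[0,0,0],"roll":0,"fingers":0.42},
])

```text
time: 26.27
tcp_pos: [0.4874, 0.2103, 0.118]
tool_rot: [2.591, 1.736, 0.067]
contact_force: [1.0, -0.2, -1.1]
opening: 0.0397
```

```bash
python3 -c "
from h import *
tz();plan([.4825,.2015,.111],67.5)
p=r.camera('wrist');save(p,'w31');np.save('w31.npy',dict(p),allow_pickle=True)
"
```

```text
toolz along x,y(tool) deg [1.34 2.4 ] j [ 0.248  0.188  1.783 -0.007  1.123  0.641]
t 26.27 tcp [0.4874 0.2103 0.118 ] head 67.67 tilt 2.75 F [ 1.  -0.2 -1.1] open 0.0397
delta cm tool [-1.01 -0.14  0.67] rows 0.3 roll 0.17
```

View pics/w31.png

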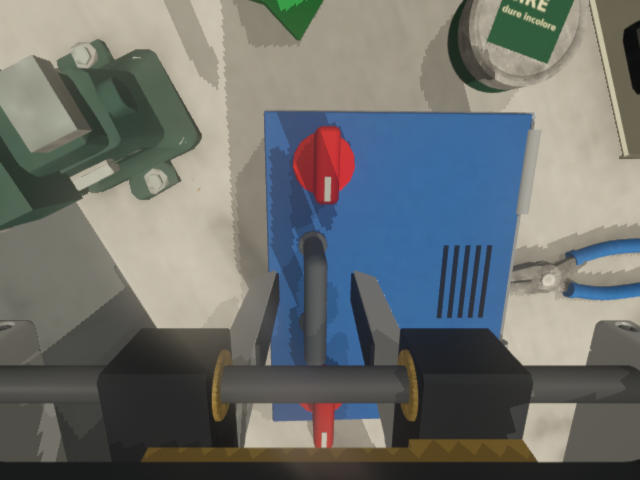

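Emit:
send_rows([
  {"delta_pos":[-0.5,0,0.4],"roll":0,"fingers":0.42},
  {"delta_pos":[-0.4,0,0.3],"roll":0,"fingers":0.42},
  {"delta_pos":[0,0,0],"roll":0,"fingers":0},
  {"delta_pos":[0,0,0],"roll":0,"fingers":0},
  {"delta_pos":[0,0,0],"roll":0,"fingers":0},
  {"delta_pos":[0,0,0],"roll":0,"fingers":0},
  {"delta_pos":[0,0,0],"roll":0,"fingers":0},
  {"delta_pos":[0,0,0],"roll":0,"fingers":0},
])

```text
time: 26.98
tcp_pos: [0.4849, 0.2033, 0.1134]
tool_rot: [2.594, 1.736, 0.072]
contact_force: [4.2, -0.6, -2.4]
opening: 0.0108
```

```bash
cat >> h.py <<'E'
def arc(q0=None,n=6,dq=.12):
    s=r.state(); M=R.from_rotvec(s['tool_rot']).as_matrix(); b=np.array([.5300,.1805,-.3945])
    c,sn=np.cos(b[2]),np.sin(b[2]); G=s['tcp_pos']-.008*M[:,2]  # grasp point
    l=G[:2]-b[:2]; lx,ly=c*l[0]+sn*l[1],-sn*l[0]+c*l[1]
    rx,rz=lx-.078,G[2]-.075
    phi=np.arctan2(rz,rx); q=np.arctan2(.044,-.130)-phi
    print('grasp in box',round(lx,4),round(ly,4),'rad',round(np.hypot(rx,rz),4),'(.1372) q',round(q,3))
    pos=np.array([rx,rz])
    for k in range(1,n+1):
        p2=np.arctan2(.044,-.130)-(q+k*dq); new=.1372*np.array([np.cos(p2),np.sin(p2)])
        d=new-pos; pos=new; w=np.array([c*d[0],sn*d[0],d[1]]); print(round(q+k*dq,2),(M.T@w*100).round(2))
    print('F',s['contact_force'].round(1),'mom',s['moment'].round(2),'open',round(s['opening'],4))
E
python3 -c "
from h import *
tz();plan([.4825,.2015,.111],67.5);arc()
"
```

```text
toolz along x,y(tool) deg [1.58 2.41] j [ 0.234  0.182  1.801 -0.002  1.108  0.626]
t 26.98 tcp [0.4849 0.2033 0.1134] head 67.64 tilt 2.89 F [ 4.2 -0.6 -2.4] open 0.0108
delta cm tool [-0.27 -0.16  0.23] rows 0.1 roll 0.14
grasp in box -0.0507 0.0035 rad 0.1368 (.1372) q 0.02
0.14 [ 0.04  0.68 -1.5 ]
0.26 [ 0.04  0.89 -1.39]
0.38 [ 0.03  1.04 -1.27]
0.5 [ 0.03  1.19 -1.14]
0.62 [ 0.02  1.32 -0.99]
0.74 [ 0.02  1.43 -0.82]
F [ 4.2 -0.6 -2.4] mom [-0.26 -0.54 -0.09] open 0.0108
```

Emit:
send_rows([
  {"delta_pos":[0,0.5,-1.5],"roll":0,"fingers":0},
  {"delta_pos":[0,0.8,-1.4],"roll":0,"fingers":0},
  {"delta_pos":[0,1,-1.3],"roll":0,"fingers":0},
])

```text
time: 27.23
tcp_pos: [0.5024, 0.1959, 0.1518]
tool_rot: [2.598, 1.739, 0.072]
contact_force: [-0.2, 4.0, -7.0]
opening: 0.0113
```

```bash
python3 -c "
from h import *
tz();plan([.4825,.2015,.111],67.5);arc()
"
```

```text
toolz along x,y(tool) deg [1.72 2.16] j [0.209 0.162 1.736 0.004 1.196 0.598]
t 27.23 tcp [0.5024 0.1959 0.1518] head 67.64 tilt 2.76 F [-0.2  4.  -7. ] open 0.0113
delta cm tool [-0.36 -2.21  3.99] rows 1.1 roll 0.14
grasp in box -0.0317 0.0034 rad 0.1387 (.1372) q 0.332
0.45 [ 0.03  1.24 -1.1 ]
0.57 [ 0.03  1.26 -1.05]
0.69 [ 0.02  1.38 -0.89]
0.81 [ 0.02  1.48 -0.72]
0.93 [ 0.01  1.55 -0.54]
1.05 [ 0.01  1.61 -0.35]
F [-0.2  4.  -7. ] mom [ 0.82  0.09 -0.04] open 0.0113
```

Swinging nicely, low force. Continuing.

Emit:
send_rows([
  {"delta_pos":[0,1.2,-1.1],"roll":0,"fingers":0},
  {"delta_pos":[0,1.3,-1],"roll":0,"fingers":0},
  {"delta_pos":[0,1.4,-0.9],"roll":0,"fingers":0},
  {"delta_pos":[0,1.5,-0.7],"roll":0,"fingers":0},
])

```text
time: 27.57
tcp_pos: [0.5364, 0.1818, 0.1883]
tool_rot: [-2.593, -1.74, -0.035]
contact_force: [-13.9, 4.3, 8.8]
opening: 0.011
```

```bash
python3 -c "
from h import *
tz();arc()
"
```

```text
toolz along x,y(tool) deg [ 1.67 -0.17] j [0.158 0.201 1.608 0.027 1.32  0.541]
grasp in box 0.0055 0.0034 rad 0.1414 (.1372) q 0.706
0.83 [ 0.    1.67 -0.41]
0.95 [ 0.01  1.54 -0.58]
1.07 [ 0.    1.6  -0.39]
1.19 [-0.    1.63 -0.2 ]
1.31 [-0.01  1.65 -0.  ]
1.43 [-0.01  1.63  0.19]
F [-13.9   4.3   8.8] mom [0.97 2.5  0.04] open 0.011
```

Emit:
send_rows([
  {"delta_pos":[0,1.5,-0.2],"roll":0,"fingers":0},
  {"delta_pos":[0,1.5,-0.3],"roll":0,"fingers":0},
  {"delta_pos":[0,1.6,-0.2],"roll":0,"fingers":0},
])

```text
time: 27.82
tcp_pos: [0.5667, 0.1691, 0.203]
tool_rot: [-2.569, -1.731, -0.003]
contact_force: [-8.0, 2.0, 8.6]
opening: 0.011
```

```bash
python3 -c "
from h import *
tz();arc()
p=r.camera('wrist');save(p,'w32')
p=r.camera('scene');save(p,'s32')
"
```

```text
toolz along x,y(tool) deg [ 1.47 -2.02] j [0.121 0.26  1.505 0.04  1.395 0.499]
grasp in box 0.0386 0.0034 rad 0.1416 (.1372) q 0.962
1.08 [-0.02  1.73 -0.  ]
1.2 [-0.01  1.63 -0.23]
1.32 [-0.02  1.65 -0.03]
1.44 [-0.02  1.64  0.17]
1.56 [-0.03  1.6   0.36]
1.68 [-0.03  1.55  0.55]
F [-8.   2.   8.6] mom [0.22 1.85 0.01] open 0.011
```

View pics/w32.png

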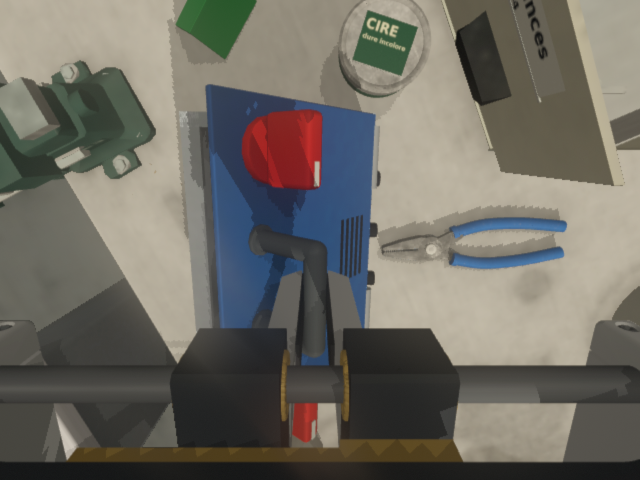

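Emit:
send_rows([
  {"delta_pos":[0,1.6,-0.1],"roll":0,"fingers":0},
  {"delta_pos":[0,1.6,-0.1],"roll":0,"fingers":0},
  {"delta_pos":[0,1.6,0],"roll":0,"fingers":0},
])

```text
time: 28.17
tcp_pos: [0.6091, 0.1514, 0.2099]
tool_rot: [-2.565, -1.731, 0.003]
contact_force: [-5.1, 1.2, -0.0]
opening: 0.0111
```

```bash
python3 -c "
from h import *
tz();arc()
"
```

```text
toolz along x,y(tool) deg [ 1.42 -2.33] j [0.084 0.335 1.395 0.041 1.437 0.462]
grasp in box 0.0846 0.0034 rad 0.143 (.1372) q 1.29
1.41 [-0.04  1.64  0.69]
1.53 [-0.03  1.62  0.3 ]
1.65 [-0.03  1.57  0.49]
1.77 [-0.03  1.5   0.68]
1.89 [-0.04  1.41  0.85]
2.01 [-0.04  1.29  1.02]
F [-5.1  1.2 -0. ] mom [ 0.31  0.98 -0.04] open 0.0111
```

Emit:
send_rows([
  {"delta_pos":[0,1.5,0.3],"roll":0,"fingers":0},
  {"delta_pos":[0,1.5,0.4],"roll":0,"fingers":0},
  {"delta_pos":[0,1.2,0.4],"roll":0,"fingers":0},
  {"delta_pos":[0,0,0],"roll":0,"fingers":0},
])

```text
time: 28.5
tcp_pos: [0.6481, 0.1349, 0.2012]
tool_rot: [-2.562, -1.727, 0.01]
contact_force: [2.3, 1.4, -4.4]
opening: 0.011
```

```bash
python3 -c "
from h import *
tz();arc()
p=r.camera('wrist');save(p,'w33')
p=r.camera('scene');save(p,'s33')
"
```

```text
toolz along x,y(tool) deg [ 1.36 -2.66] j [0.054 0.418 1.301 0.041 1.455 0.433]
grasp in box 0.1269 0.0031 rad 0.1429 (.1372) q 1.594
1.71 [-0.04  1.37  1.13]
1.83 [-0.03  1.46  0.76]
1.95 [-0.04  1.36  0.93]
2.07 [-0.04  1.23  1.09]
2.19 [-0.04  1.09  1.23]
2.31 [-0.04  0.94  1.35]
F [ 2.3  1.4 -4.4] mom [ 0.22 -0.41 -0.05] open 0.011
```

View pics/w33.png

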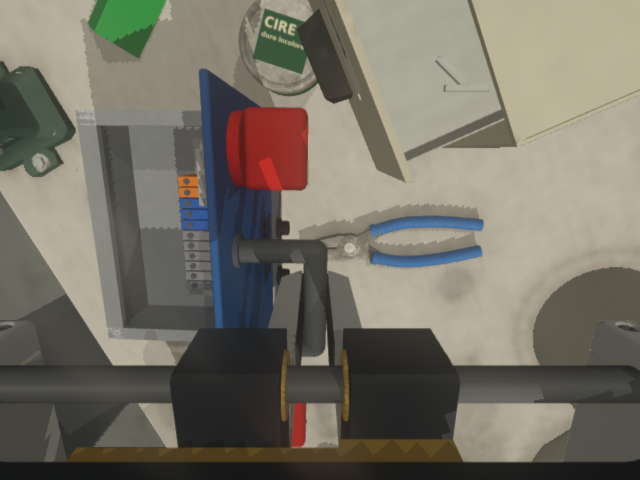

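View pics/s33.png

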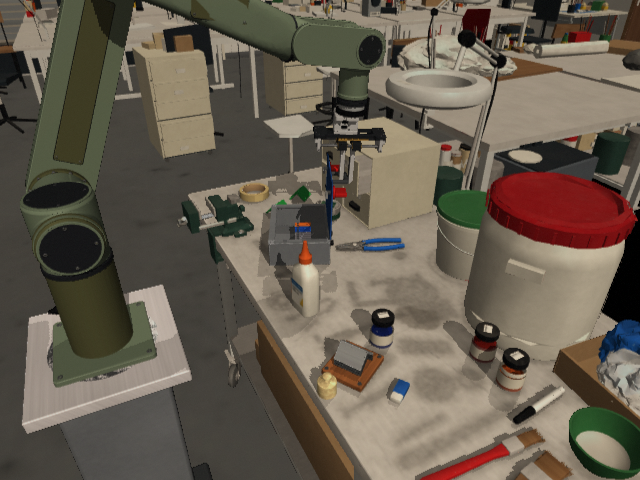

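Emit:
send_rows([
  {"delta_pos":[0,0.9,0.5],"roll":0,"fingers":0},
  {"delta_pos":[0,0,0],"roll":0,"fingers":0},
])

```text
time: 28.77
tcp_pos: [0.6556, 0.1318, 0.1975]
tool_rot: [-2.563, -1.731, 0.009]
contact_force: [2.0, 1.6, -5.6]
opening: 0.011
```

```bash
python3 -c "
from h import *
tz();arc(n=1)
"
```

```text
toolz along x,y(tool) deg [ 1.29 -2.52] j [0.05  0.434 1.286 0.039 1.452 0.427]
grasp in box 0.135 0.0031 rad 0.1424 (.1372) q 1.656
1.78 [-0.04  1.31  1.17]
F [ 2.   1.6 -5.6] mom [ 0.09 -0.42 -0.09] open 0.011
```

Emit:
send_rows([
  {"delta_pos":[0,0,0],"roll":0,"fingers":0.3},
  {"delta_pos":[0,0,0],"roll":0,"fingers":0.3},
  {"delta_pos":[0,0,0],"roll":0,"fingers":0.3},
  {"delta_pos":[0,0,-1],"roll":0,"fingers":0.3},
  {"delta_pos":[0,0,-2],"roll":0,"fingers":0.3},
  {"delta_pos":[0,0,-2.5],"roll":0,"fingers":0.3},
  {"delta_pos":[0,0,-2.5],"roll":0,"fingers":0.3},
  {"delta_pos":[0,0,-1],"roll":0,"fingers":0.3},
])

```text
time: 29.43
tcp_pos: [0.6546, 0.129, 0.2887]
tool_rot: [-2.557, -1.731, 0.023]
contact_force: [0.0, 0.2, 1.0]
opening: 0.0281
```

```bash
python3 -c "
from h import *
tz();arc(n=1);plan([.6,.15,.3])
p=r.camera('wrist');save(p,'w34')
p=r.camera('scene');save(p,'s34')
cv2.imwrite('pics/s34c.png',cv2.resize(cv2.imread('pics/s34.png')[110:280,170:420],None,fx=3,fy=3,interpolation=cv2.INTER_CUBIC))
"
```

```text
toolz along x,y(tool) deg [ 1.   -3.01] j [0.046 0.388 1.165 0.038 1.63  0.428]
grasp in box 0.1353 0.0002 rad 0.2289 (.1372) q 1.497
1.62 [-0.16 -0.24  9.41]
F [0.  0.2 1. ] mom [-0.09 -0.06  0.03] open 0.0281
t 29.43 tcp [0.6546 0.129  0.2887] head 68.16 tilt 3.17 F [0.  0.2 1. ] open 0.0281
delta cm tool [-0.06 -5.9  -0.83] rows 1.5 roll None
```

View pics/w34.png

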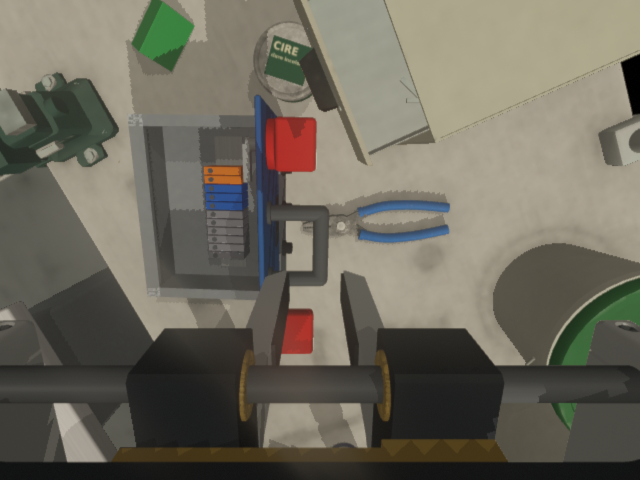

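View pics/s34c.png

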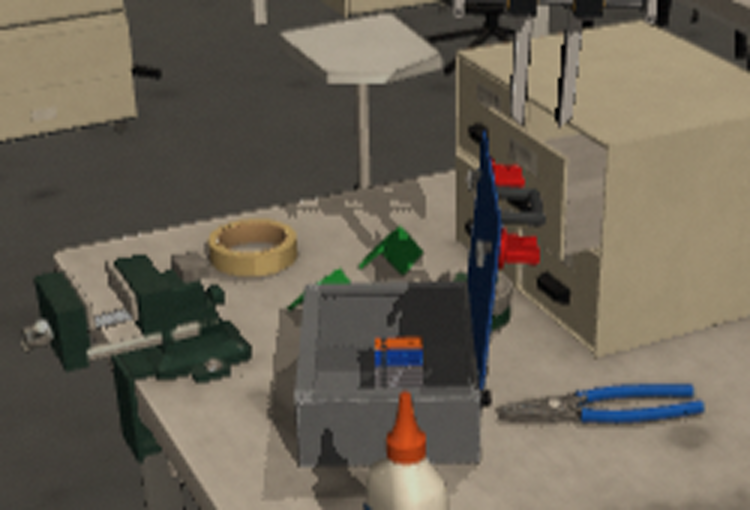

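Run:
```python
from h import *
p=r.camera('wrist'); s=r.camera('scene'); t=r.camera('top'); save(t,'t35')
b=[.53,.1805,-.3945]
for q in(1.4,1.5,1.57,1.65,1.72):
    c,sn=np.cos(q),np.sin(q)
    def X(u,v,y): # u in front of hinge, v above
        return box_pts(b,[.078-u*c+v*sn,y,.075+u*sn+v*c])[0]
    print(q,'wrist free edge under/upper y+',proj(p,X(.156,0,.104)).round(0),proj(p,X(.156,.004,.104)).round(0),'handle',proj(p,X(.13,.044,0)).round(0),'latchL top',proj(p,X(.124,.039,.075)).round(0),
     'scene free y-,y+',proj(s,X(.156,0,-.104)).round(0),proj(s,X(.156,0,.104)).round(0),'hinge y-',proj(s,X(0,0,-.104)).round(0))
cv2.imwrite('pics/t35c.png',cv2.resize(cv2.imread('pics/t35.png')[150:340,150:360],None,fx=3.3,fy=3.1,interpolation=cv2.INTER_CUBIC))
cv2.imwrite('pics/w34c.png',cv2.resize(cv2.imread('pics/w34.png')[80:360,220:360],None,fx=2.1,fy=2.1,interpolation=cv2.INTER_CUBIC))
cv2.imwrite('pics/s34d.png',cv2.resize(cv2.imread('pics/s34.png')[145:250,300:370],None,fx=5.7,fy=5.7,interpolation=cv2.INTER_CUBIC))
```

```text
1.4 wrist free edge under/upper y+ [187.  98.] [193.  98.] handle [271. 252.] latchL top [265. 147.] scene free y-,y+ [318. 187.] [315. 155.] hinge y- [328. 241.]
1.5 wrist free edge under/upper y+ [210.  97.] [217.  97.] handle [290. 251.] latchL top [284. 147.] scene free y-,y+ [325. 186.] [321. 154.] hinge y- [328. 241.]
1.57 wrist free edge under/upper y+ [228.  97.] [234.  97.] handle [302. 251.] latchL top [297. 147.] scene free y-,y+ [329. 186.] [324. 154.] hinge y- [328. 241.]
1.65 wrist free edge under/upper y+ [248.  98.] [255.  98.] handle [316. 250.] latchL top [311. 148.] scene free y-,y+ [334. 186.] [329. 154.] hinge y- [328. 241.]
1.72 wrist free edge under/upper y+ [266.  98.] [273.  98.] handle [328. 248.] latchL top [322. 148.] scene free y-,y+ [339. 187.] [333. 155.] hinge y- [328. 241.]
```

View pics/w34c.png

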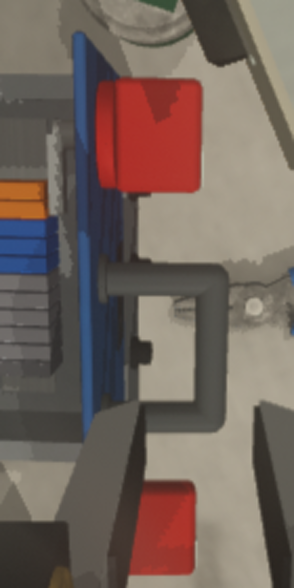

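View pics/s34d.png

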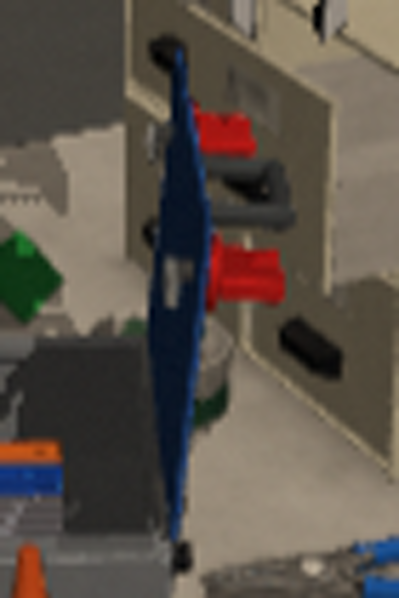

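View pics/t35c.png

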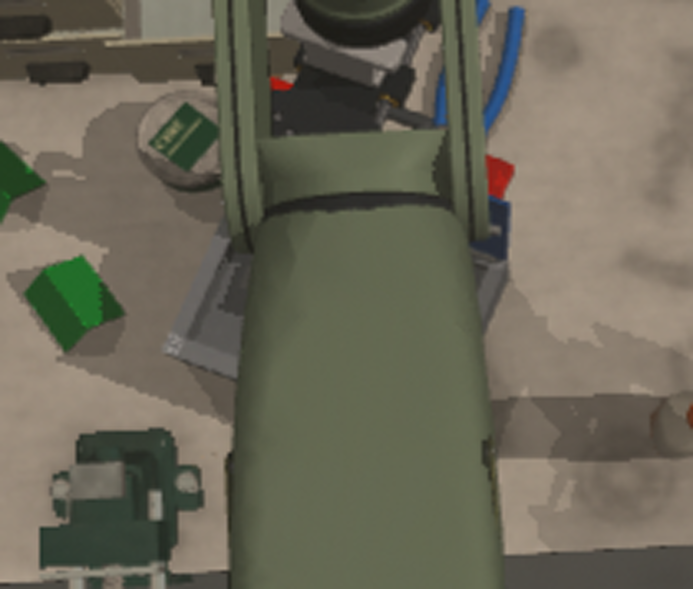

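```bash
python3 -c "
import cv2
cv2.imwrite('pics/s34e.png',cv2.resize(cv2.imread('pics/s34.png')[315:420,300:420],None,fx=5.5,fy=5.5,interpolation=cv2.INTER_CUBIC))"
```

```text
(no output)
```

View pics/s34e.png

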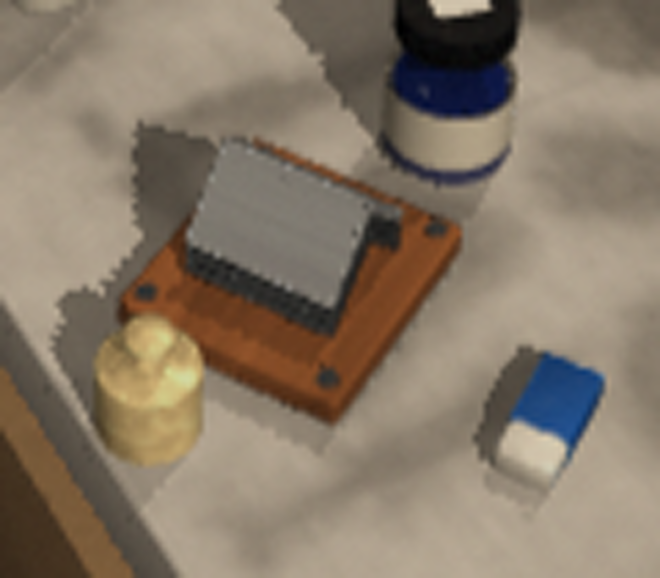

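```bash
python3 -c "
from h import *
s=r.state();print(s['time'],s['joint_velocities'].round(3),s['contact_force'].round(1))
print(r.close_job())"
```

```text
29.6833 [-0.001  0.013  0.017 -0.     0.002 -0.001] [0.2 0.5 0.5]
the job is handed in; nothing more can be done
None
```

I did all three steps in order and handed the job in at 29.7 s of the 72 s. The hand-in reports no verdict, so what follows rests on my own checks.

- **Angle:** I picked the grey angle off the panel, not the green look-alikes, and set it down on the stack. The last scene picture shows it nested with its ends flush on the other two. I judged the final seating by eye. The last measurements before letting go put it within about 1 mm of centre.
- **Fasteners:** I turned the right one, then the left one, to about 89° by tool heading. Both wings then showed parallel to the front edge in the pictures.
- **Panel:** I swung it up by the handle. The wrist and scene pictures put it at 1.66 to 1.69 rad, which is past upright.
- **At hand-in:** The fingers were open and clear above the panel, the force reading was at noise level and the arm was practically still. The jar, weight and eraser looked undisturbed in the last close picture. The bottle stood upright and the tin was where it had been.

**Disagreements:**
- **Wrist camera:** its height read about 4 to 8 mm off, and single position estimates differed by 2 to 4 mm. I therefore lined things up by comparing them within one picture.
- **First lowering:** the angle was about 3 mm off along the ridge, and a fingertip seemed to touch the stack lightly. I raised it, re-centred it and lowered it again.
- **Tool tilt:** the tool tilted by up to 4° during the moves, with no visible harm.

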